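Change over the ware: put the painted porcelain under the flip-over dust cover

ROBOT

A 6-joint arm with a two-finger parallel gripper is mounted at the origin on the work surface. World frame = base frame: x ahead of the robot, y to its left, z up, the work surface at z = 0. Lengths are in m, angles in rad, forces in N, time in s.
With the tool pointing down it reaches from about 0.35 to 0.775 m from the base axis. Payload 7.3 kg.
Tool frame: the origin (TCP) lies midway between the tips of the shut fingers; the grasp point (between the pads) lies 19 mm behind it; x points along the fingers, z is the direction in which the jaws open and shut, and the axes are right-handed (so a half turn about x gives the same grasp; the last joint's range is limited). The gripper opens to 92 mm and grips with 3 to 60 N. Pads are 19 mm wide; open, the fingers measure 130 mm over their backs; the gripper's body (75 mm by 190 mm) begins 47 mm behind the grasp point.
Start: joints at [1.168, 0.342, 1.524, -0, 1.275, -0.146], TCP at [0.133, 0.508, 0.227] pointing down, gripper open.
Joint ranges: [-2.53, 2.53], [-0.77, 2.02], [0.04, 2.7], [-1, 4.14], [0.28, 2.66], [-3.11, 3.11]. Speed limits (rad/s): [2.57, 2.57, 3.14, 3.14, 3.14, 3.14].

INTERFACE

Orientations are given as [roll, pitch, yaw] about the fixed x, y, z axes, in that order (R = Rz(yaw) Ry(pitch) Rx(roll)).
In Python, from cell import observe, cams, robot gives the robot as it stands.
- The arm moves only by the tool jog_arm, never from a script. Its argument "plan" is one flat list of numbers, 7 for each row, row after row: the turn, a rotation vector about the tool's x, y, z in degrees, then the shift along the tool's x, y, z in cm, then the opening, from -1 (shut) to 1 (fully open). In form: [ax, ay, az, x, y, z, jaw, ax, ay, az, x, y, z, jaw, ...]. A call has 1 to 10 rows; each row is the pose to reach, as a shift and turn from the pose commanded when the call began, along the tool's axes at that moment; what a row does not reach only later rows make up. A row lasts 1/10 s, in which the tool goes at most 50 mm and 8.59 degrees, less where a joint would pass 70% of its speed; a pose out of reach is approached as far as the arm can. A call with a gripper value outside its range is refused whole. The fingers move at their own pace and stop on an object; "newtons" is the grip in N (left out, the last holds). Time passes only in rows, so rows that repeat a pose let the fingers close. It gives the time, the measured TCP pose, the force and the opening at its end, in the units of the state.
- observe(): the state, without advancing time (a new reading comes with each control period).
- cams.read_camera(name): name is "scene" or "top"; returns a dict with "image" (480x640x3 uint8, red, green, blue), "fov_y" (degrees; the focal length in pixels is half the picture's height over the tangent of half this angle, whatever the lens; pixels are square), "cx", "cy" (the principal point, pixels), "T" (4x4, takes a point from camera to world coordinates). Camera axes: x right, y down, z forward; pixel columns grow to the right and rows downward; lengths in m; the calibration is good to about 2 mm. A picture is of the moment at which its call begins. There is no depth.
- robot.hand_in(): hands the job in, once; it reports no verdict.
The state is a dict: "time": time; "qpos": joint angles; "qvel": joint speeds; "joint_efforts": joint torques, N m; "tool_pos": TCP position; "tool_rot": TCP orientation; "contact_force": force on the tool from outside, world axes, zero at the start; "torque": the same for the moment, N m; "opening": finger opening in m.
Only numpy, scipy, OpenCV 4.12 (cv2) and the standard library are available. Lean on these libraries where they do the work, as an engineer would, in place of code of your own. Each camera call takes 0.05 s, during which the arm holds its last target.

TASK

The two dry cups under the dust cover must make room for the freshly painted lidded jars and boxes on the table: lift the closed cover by its handle, notch by notch, to the top notch, flip it over until it snaps to its open stop, stand both cups upright on the cork mat and every jar and box upright on the floor of the wooden tray. Then flip the cover back until it snaps fully shut over the tray, and only after that press the pawl's thumb pad to let it down all the way. Never swing the cover unless it is up at the top notch, and do not disturb the bowl, the brush pot or the tumbler.

Things in the scene. Friction and masses are not known exactly. Their poses are not given: they have to be found in the camera images.
- tray (a point): centre of the floor of the wooden tray on a fixed grey stand. x runs along the tray, y across it towards the cover's hinge, z up; the floor is 9 mm above the table. Inside it is 262 (x) by 70 mm (y); its walls are 5 mm thick and rise 17 mm above the floor. Room for four pieces in a row along x, 62 mm apart. Guide rods 12 mm thick, 196 mm high, stand at x = +150 and -150, y = +100 mm
- rail (a joint): height (m) of the toothed rail that carries handle and cover: 0 = down (at the start), end stop 0.080. A sprung pawl lets it rise and holds it at notches 0.018, 0.036, 0.054 and 0.072 (top notch); let go in between, it drops to the notch below. With the pawl lifted it sinks by its weight (7 N) at about 0.1 m/s; raising it at 0.05 m/s takes about 10 N
- lift_handle (a point): middle of the lifting handle, a level black round bar 12 mm thick, 78 mm long, along the tray's x; it rises with the rail. Two thin arms at its ends run 58 mm to the cross-beam on the tray side; free above. At rail = 0 it is 103 mm above the table, at tray x = -80, y = +167 mm
- cover (a joint): angle (rad) of the flip-over dust cover about its level hinge, along the tray's x on its +y side: 0 = shut, level over the tray (stop), 2.4 = open, leaning back away from the tray (stop). An over-centre spring drives it to a stop: let go below about 1.25 rad it snaps shut, above that open. It takes about 3 N at the bar near the stops, less towards the middle
- cover_bar (a point): middle of the grip bar on the cover's free edge, a black round bar 12 mm thick, 108 mm long, along the tray's x (thin arms hold it 50 mm to either side). It swings at 182 mm from the hinge axis, with 31 mm of open gap between bar and cover. The cover is a clear panel 270 x 145 mm in an aluminium frame whose skirts stand 18 mm off its underside
- cover_hinge (a point): point on the cover's hinge axis level with the middle of the grip bar; it rises with the rail. At rail = 0 it is 95 mm above the table, 100 mm from the tray centre on its +y side. With the cover shut the bar lies 182 mm from it towards the tray's -y, 2 mm higher
- pawl (a joint): angle (rad) of the sprung pawl: 0 = engaged in the teeth, growing as the thumb pad is pressed down; above about 0.4 the nose is clear of the teeth and the rail can sink; end stop at 0.6
- pawl_pad (a point): centre of the top of the pawl's black thumb pad, 44 (x) by 34 mm (y), 76 mm above the table at rest, at tray x = +45, y = +177 mm; free above while the cover is shut. Pressed down 25 to 28 mm (2 to 4 N) it frees the rail; it turns about a pivot 55 mm nearer the tray and 28 mm lower, so it also moves up to 7 mm outwards (+y). Springs back when released
- jar_a_center (a point): round lidded white porcelain jar with blue bands, 54 mm diameter, straight-sided between 3 and 46 mm above its foot, 62 mm high with its small lid knob, about 0.18 kg; this point is on its axis, 30 mm above its underside, z up the jar; may be absent
- jar_b_center (a point): round lidded white porcelain jar with blue bands, 54 mm diameter, straight-sided between 3 and 46 mm above its foot, 62 mm high with its small lid knob, about 0.18 kg; this point is on its axis, 30 mm above its underside, z up the jar; may be absent
- box_a_center (a point): square lidded white porcelain box with blue panels, 50 x 50 mm, 54 mm high plus an 8 mm knob, about 0.2 kg; this point is on its axis, 30 mm above its underside, x and y square to its sides, z up; may be absent
- box_b_center (a point): square lidded white porcelain box with blue panels, 50 x 50 mm, 54 mm high plus an 8 mm knob, about 0.2 kg; this point is on its axis, 30 mm above its underside, x and y square to its sides, z up; may be absent
- cup_a_center (a point): dry white porcelain cup without lid or handle, open at the top, straight-sided, 52 mm outside diameter, 4 mm wall, 58 mm high, 0.15 kg, standing at first in the tray under the cover; this point is on its axis, 29 mm above its underside, z up
- cup_b_center (a point): dry white porcelain cup without lid or handle, open at the top, straight-sided, 52 mm outside diameter, 4 mm wall, 58 mm high, 0.15 kg, standing at first in the tray under the cover; this point is on its axis, 29 mm above its underside, z up
- mat_center (a point): centre of the top of the cork mat, 200 (x) by 130 mm (y), 1 mm thin, lying flat on the table
- bowl: empty white porcelain bowl, 110 mm across, 50 mm high; origin at the centre of its underside; a bystander
- brush_pot: blue ceramic pot 72 mm across and 90 mm high with brushes standing in it up to about 200 mm; origin at the centre of its underside; a bystander
- tumbler: empty glass tumbler, 68 mm across, 85 mm high; origin at the centre of its underside; a bystander

How it is judged:
On the way, in this order (a step that is already met when the one before it is completed fails the run):
1. the rail is raised to the top notch with the cover still shut (value of joint rail above 0.069 m and value of joint cover below 0.1 rad), for 0.2 s.
2. the cover is flipped to its open stop, at the top notch (value of joint rail above 0.069 m and value of joint cover above 2.3 rad), for 0.2 s.
3. every jar and box stands upright on the tray floor and both cups upright on the cork mat, with the cover open (value of joint cover above 2.3 rad and x of jar_a_center in the frame of tray between -0.112 and 0.112 m and y of jar_a_center in the frame of tray between -0.022 and 0.022 m and z of jar_a_center in the frame of tray between 0.022 and 0.038 m and angle between each of jar_a_center, jar_b_center, box_a_center, box_b_center, cup_a_center, cup_b_center's own z axis and vertical below 0.2 rad and x of jar_b_center in the frame of tray between -0.112 and 0.112 m and y of jar_b_center in the frame of tray between -0.022 and 0.022 m and z of jar_b_center in the frame of tray between 0.022 and 0.038 m and x of box_a_center in the frame of tray between -0.112 and 0.112 m and y of box_a_center in the frame of tray between -0.022 and 0.022 m and z of box_a_center in the frame of tray between 0.022 and 0.038 m and x of box_b_center in the frame of tray between -0.112 and 0.112 m and y of box_b_center in the frame of tray between -0.022 and 0.022 m and z of box_b_center in the frame of tray between 0.022 and 0.038 m and x of cup_a_center in the frame of mat_center between -0.09 and 0.09 m and y of cup_a_center in the frame of mat_center between -0.055 and 0.055 m and z of cup_a_center in the frame of mat_center between 0.022 and 0.036 m and x of cup_b_center in the frame of mat_center between -0.09 and 0.09 m and y of cup_b_center in the frame of mat_center between -0.055 and 0.055 m and z of cup_b_center in the frame of mat_center between 0.022 and 0.036 m), for 0.2 s.
4. the cover has snapped shut, still at the top notch (all of step 1 and x of jar_a_center in the frame of tray between -0.112 and 0.112 m and y of jar_a_center in the frame of tray between -0.022 and 0.022 m and z of jar_a_center in the frame of tray between 0.022 and 0.038 m and angle between each of jar_a_center, jar_b_center, box_a_center, box_b_center, cup_a_center, cup_b_center's own z axis and vertical below 0.2 rad and x of jar_b_center in the frame of tray between -0.112 and 0.112 m and y of jar_b_center in the frame of tray between -0.022 and 0.022 m and z of jar_b_center in the frame of tray between 0.022 and 0.038 m and x of box_a_center in the frame of tray between -0.112 and 0.112 m and y of box_a_center in the frame of tray between -0.022 and 0.022 m and z of box_a_center in the frame of tray between 0.022 and 0.038 m and x of box_b_center in the frame of tray between -0.112 and 0.112 m and y of box_b_center in the frame of tray between -0.022 and 0.022 m and z of box_b_center in the frame of tray between 0.022 and 0.038 m and x of cup_a_center in the frame of mat_center between -0.09 and 0.09 m and y of cup_a_center in the frame of mat_center between -0.055 and 0.055 m and z of cup_a_center in the frame of mat_center between 0.022 and 0.036 m and x of cup_b_center in the frame of mat_center between -0.09 and 0.09 m and y of cup_b_center in the frame of mat_center between -0.055 and 0.055 m and z of cup_b_center in the frame of mat_center between 0.022 and 0.036 m), for 0.2 s.
5. the rail is let down all the way (value of joint rail below 0.006 m and value of joint cover below 0.1 rad), for 0.2 s.
At the end, for the whole second after the job is handed in: Rail down (within 6 mm), cover shut (within 0.1 rad), pawl sprung back (below 0.1 rad); every jar and box present stands upright (within 0.2 rad) on the tray floor, and both cups stand upright (within 0.2 rad) on the cork mat, their centres 10 mm or more inside its edges (all of step 5 and value of joint pawl below 0.1 rad and x of jar_a_center in the frame of tray between -0.112 and 0.112 m and y of jar_a_center in the frame of tray between -0.022 and 0.022 m and z of jar_a_center in the frame of tray between 0.022 and 0.038 m and angle between each of jar_a_center, jar_b_center, box_a_center, box_b_center, cup_a_center, cup_b_center's own z axis and vertical below 0.2 rad and x of jar_b_center in the frame of tray between -0.112 and 0.112 m and y of jar_b_center in the frame of tray between -0.022 and 0.022 m and z of jar_b_center in the frame of tray between 0.022 and 0.038 m and x of box_a_center in the frame of tray between -0.112 and 0.112 m and y of box_a_center in the frame of tray between -0.022 and 0.022 m and z of box_a_center in the frame of tray between 0.022 and 0.038 m and x of box_b_center in the frame of tray between -0.112 and 0.112 m and y of box_b_center in the frame of tray between -0.022 and 0.022 m and z of box_b_center in the frame of tray between 0.022 and 0.038 m and x of cup_a_center in the frame of mat_center between -0.09 and 0.09 m and y of cup_a_center in the frame of mat_center between -0.055 and 0.055 m and z of cup_a_center in the frame of mat_center between 0.022 and 0.036 m and x of cup_b_center in the frame of mat_center between -0.09 and 0.09 m and y of cup_b_center in the frame of mat_center between -0.055 and 0.055 m and z of cup_b_center in the frame of mat_center between 0.022 and 0.036 m); the robot touches nothing.
It fails at once if the cover is swung while it is not up at the top notch (value of joint cover above 0.35 rad and value of joint rail below 0.064 m).
It fails at once if the bowl is disturbed (moved more than 3 cm or tipped) (distance of bowl from where it was at the start of the episode above 0.03 m or angle between bowl's own z axis and vertical above 0.4 rad).
It fails at once if the brush pot is disturbed (moved more than 3 cm or tipped) (distance of brush_pot from where it was at the start of the episode above 0.03 m or angle between brush_pot's own z axis and vertical above 0.4 rad).
It fails at once if the tumbler is disturbed (moved more than 3 cm or tipped) (distance of tumbler from where it was at the start of the episode above 0.03 m or angle between tumbler's own z axis and vertical above 0.4 rad).
Of jar_a, jar_b, box_a, box_b only 2 to 4 are there at a start; the rules pass over those that are not, and their reading is None.
At some moment in a run one of jar_a, jar_b, box_a, box_b may be knocked a few centimetres aside while the robot is not near it.
Once in a run the grip may slacken for a moment while it holds something.
It also fails if it takes over 208 s, if anything falls off the work surface, if the arm or the gripper's body presses on something with over 40 N, if the wrist force passes 120 N, or if a joint passes its speed limit or range.

## Working session

There is one attempt and no reset: what is moved stays moved. The work goes in short steps, Python scripts to look and compute and a tool call to move; the robot and the scene stay as the last step left them, time stands still between calls to the robot, and variables do not carry over. Pictures are saved under pics/ and viewed, and the job is handed in when it is done.

Besides the shell and the picture viewer there is one more tool, called after "Emit:" as name(argument=value, ...) on one line, values as JSON. jog_arm: Moves the arm, as the interface text tells. Its arguments: {"type":"object","properties":{"plan":{"type":"array"},"newtons":{"type":"number"}},"required":["plan"]}

```bash
ls -la; mkdir -p pics; python3 - <<'E'
from cell import observe, cams, robot
import cv2
s=observe(); print(s)
for n in("scene","top"):
    c=cams.read_camera(n); cv2.imwrite(f"pics/{n}0.png",c["image"][:,:,::-1]); print(n,c["fov_y"],c["cx"],c["cy"],c["T"])
E
```

```text
total 12
drwxr-xr-x  3 agent agent 4096 Dec  7 16:34 .
drwxr-xr-x 23 root  root  4096 Dec  7 16:34 ..
drwxr-xr-x  2 agent agent 4096 Dec  7 16:34 pics
{'time': 0.0, 'qpos': array([ 1.16802940e+00,  3.42699424e-01,  1.52503116e+00, -1.34116570e-05,
        1.27541499e+00, -1.45981473e-01]), 'qvel': array([ 0.00142787, -0.00075705,  0.001974  , -0.00028985, -0.00161769,
        0.0005015 ]), 'joint_efforts': array([ 6.36779569e-04, -4.31261230e+01, -2.44223320e+01,  7.16964249e-02,
        5.60149492e-02, -1.32702880e-04]), 'tool_pos': array([0.13314234, 0.5074025 , 0.22605213]), 'tool_rot': array([ 3.00386949,  1.56924336, -1.96530103]), 'contact_force': array([-0.51308228, -0.52753498,  0.05517573]), 'torque': array([-0.01507676,  0.04561275,  0.06720065]), 'opening': 0.09168821893234333}
scene 53.4082370509955 316.72619710803883 239.99662233196503 [[-0.23168085  0.57363771 -0.78566135  1.28966272]
 [ 0.97277052  0.13126737 -0.19101409  0.09485595]
 [-0.00644119 -0.80852251 -0.58843     0.64585988]
 [ 0.          0.          0.          1.        ]]
top 55.18149014080798 317.81142488714124 236.90305995515251 [[ 5.01690120e-03 -9.88714106e-01  1.49730580e-01  3.70117706e-01]
 [-9.99987390e-01 -4.92660203e-03  9.73996172e-04 -7.82535880e-02]
 [-2.25340776e-04 -1.49733578e-01 -9.88726355e-01  1.07170038e+00]
 [ 0.00000000e+00  0.00000000e+00  0.00000000e+00  1.00000000e+00]]
```

View pics/scene0.png

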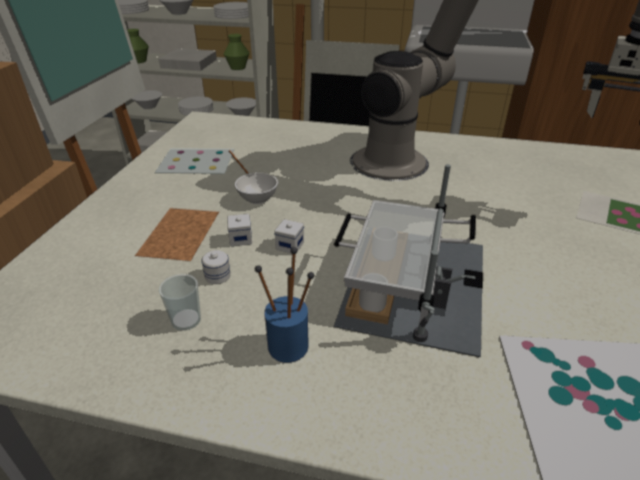

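View pics/top0.png

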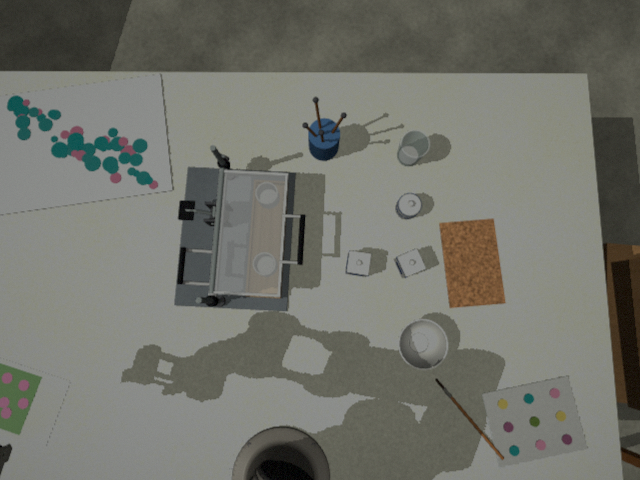

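```bash
cat > h.py <<'E'
import numpy as np, cv2
from cell import observe, cams, robot
from scipy.spatial.transform import Rotation as Ro
def cam(n,save=None,crop=None,k=3):
    c=cams.read_camera(n); im=c["image"][:,:,::-1]
    if save:
        o=im
        if crop: x0,y0,x1,y1=crop; o=im[y0:y1,x0:x1]; o=cv2.resize(o,None,fx=k,fy=k,interpolation=cv2.INTER_CUBIC)
        cv2.imwrite(f"pics/{save}.png",o)
    return c
def f(c): return 240/np.tan(np.radians(c["fov_y"])/2)
def ray(c,u,v):
    T=c["T"]; d=T[:3,:3]@np.array([(u-c["cx"])/f(c),(v-c["cy"])/f(c),1]); return T[:3,3],d
def atz(c,u,v,z):
    o,d=ray(c,u,v); return o+d*(z-o[2])/d[2]
def proj(c,p):
    T=c["T"]; q=T[:3,:3].T@(np.array(p)-T[:3,3]); return np.array([c["cx"]+f(c)*q[0]/q[2],c["cy"]+f(c)*q[1]/q[2]])
E
python3 - <<'E'
from h import *
c=cam("top","t1",(165,130,345,330),3)
c=cam("top","t2",(335,170,515,370),3)
c=cam("scene","s1",(310,150,510,350),3)
c=cam("scene","s2",(120,160,320,360),3)
E
```

```text
(no output)
```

View pics/t1.png

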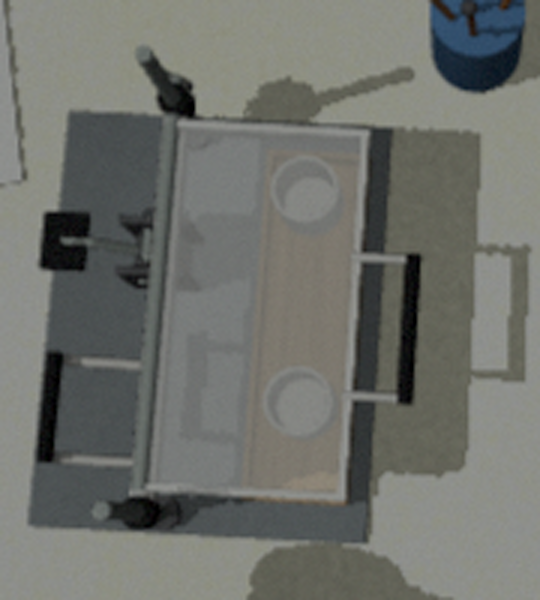

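View pics/t2.png

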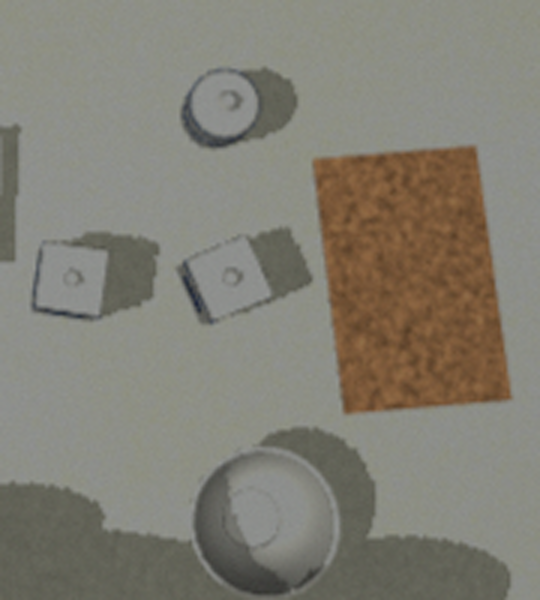

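View pics/s1.png

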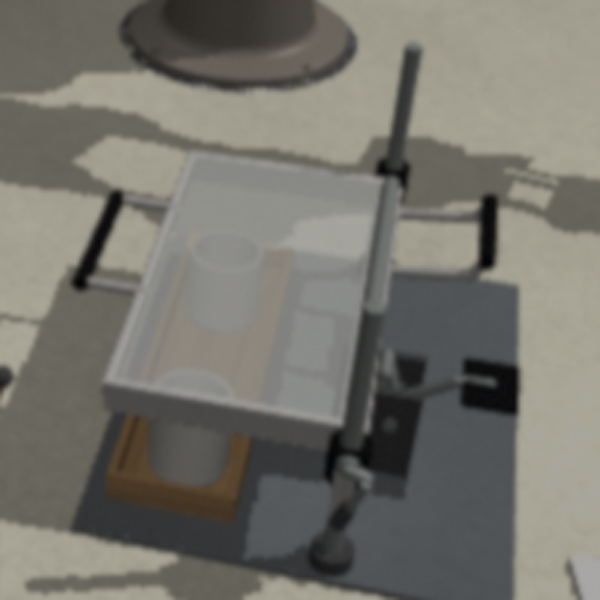

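View pics/s2.png

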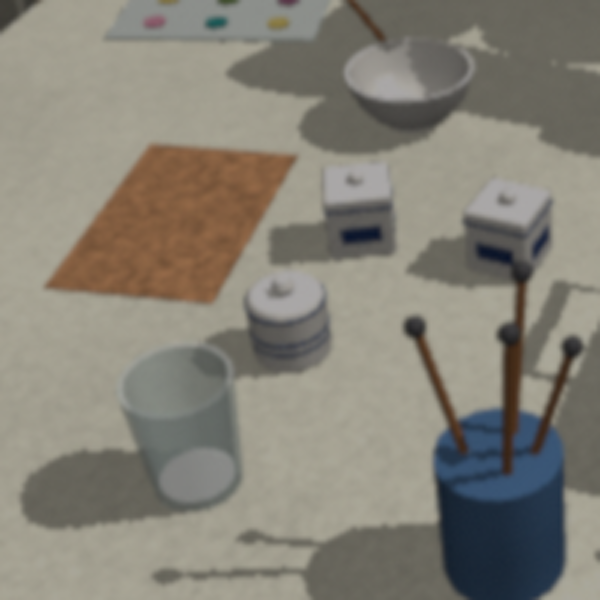

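```bash
cat > fit.py <<'E'
from h import *
from scipy.optimize import least_squares
ct=cam("top"); cs=cam("scene")
t=lambda u,v:np.array([165+u/3,130+v/3]); s=lambda u,v:np.array([310+u/3,150+v/3])
obs=[]
# tray-frame points, z above table
xb=0.0
B=lambda dx:(dx,-0.082,0.097)
def model(p,which):
    x,y,w,xb=p
    c,s_=np.cos(w),np.sin(w)
    q={'b+':(xb+.054,-.082,.097),'b-':(xb-.054,-.082,.097),'h+':(-.08+.039,.167,.103),'h-':(-.08-.039,.167,.103),
     'p1':(.067,.194,.076),'p2':(.067,.160,.076),'p3':(.023,.160,.076),'p4':(.023,.194,.076)}[which]
    return np.array([x+c*q[0]-s_*q[1],y+s_*q[0]+c*q[1],q[2]])
O=[(ct,'b+',t(413,255)),(ct,'b-',t(405,403)),(ct,'h+',t(56,353)),(ct,'h-',t(46,462)),
(ct,'p1',t(43,212)),(ct,'p2',t(89,212)),(ct,'p3',t(86,269)),(ct,'p4',t(40,269)),
(cs,'b-',s(118,195)),(cs,'b+',s(80,285)),(cs,'h-',s(489,198)),(cs,'h+',s(488,265))]
r=least_squares(lambda p:np.concatenate([proj(c,model(p,k))-o for c,k,o in O]),[0.4,0.1,0,0])
print(r.x); print(np.round(r.fun.reshape(-1,2),1))
print([model(r.x,k).round(4) for k in('b+','b-','h+','h-','p1','p3')])
t2=lambda u,v:(335+u/3,170+v/3); s2=lambda u,v:(120+u/3,160+v/3)
for n,a,b,z in[('boxA',(73,277),(355,181),.058),('boxB',(232,276),(507,199),.058),('jar',(230,99),(282,289),.058)]:
    pass
# knob top at z~.060
print('box1 (near tray) top',atz(ct,*t2(73,276),.058)); print('box2 top',atz(ct,*t2(232,275),.058)); print('jar',atz(ct,*t2(230,99),.058))
print('box1 scn',atz(cs,*s2(507,199),.058)); print('box2 scn',atz(cs,*s2(355,181),.058)); print('jar scn',atz(cs,*s2(283,288),.058))
for nm,pts in[('box1',[(42,240),(109,247),(102,319),(36,310)]),('box2',[(186,263),(247,236),(273,298),(213,323)])]:
    P=np.array([atz(ct,*t2(*q),.054)[:2] for q in pts]); print(nm,P.mean(0), [np.degrees(np.arctan2(*(P[(i+1)%4]-P[i])[::-1]))%90 for i in range(4)],[np.linalg.norm(P[(i+1)%4]-P[i]) for i in range(4)])
P=np.array([atz(ct,*t2(*q),.001)[:2] for q in[(313,158),(475,147),(511,399),(344,413)]]);print('mat',P.mean(0),P)
print('bowl',atz(ct,*t2(266,521),.05),'cups',atz(ct,*t(305,193),.067),atz(ct,*t(299,402),.067))
print('pot',atz(ct,*t(477,18),.09),'tumbler scene')
print('tumbler top',atz(ct,416,145,.085))
E
python3 fit.py
```

```text
[ 0.52531217  0.04013455 -0.05036126 -0.01011776]
[[-0.2  0.2]
 [-0.6  0.6]
 [-0.6 -0.2]
 [-0.9  0.2]
 [ 0.  -0.6]
 [-0.1  0.3]
 [-1.   0.7]
 [-1.  -0.1]
 [-0.9  0.6]
 [-1.1  0.1]
 [-0.7  1. ]
 [-1.4 -0. ]]
[array([ 0.565, -0.044,  0.097]), array([ 0.4571, -0.0385,  0.097 ]), array([0.4928, 0.209 , 0.103 ]), array([0.4149, 0.2129, 0.103 ]), array([0.602 , 0.2305, 0.076 ]), array([0.5563, 0.1988, 0.076 ])]
box1 (near tray) top [ 0.46788952 -0.16946756  0.058     ]
box2 top [ 0.46921613 -0.28682462  0.058     ]
jar [ 0.60209585 -0.28874749  0.058     ]
box1 scn [ 0.46898593 -0.16666238  0.058     ]
box2 scn [ 0.47136257 -0.28314554  0.058     ]
jar scn [ 0.60366475 -0.28358945  0.058     ]
box1 [ 0.46614679 -0.16925233] [np.float64(84.27315998714309), np.float64(83.78026881686108), np.float64(82.51594396218552), np.float64(84.84466425209457)] [np.float64(0.05002074813329992), np.float64(0.053777685033038716), np.float64(0.049059794064281126), np.float64(0.05227390655290941)]
box2 [ 0.46597248 -0.28588684] [np.float64(24.016433227074003), np.float64(21.282505386694595), np.float64(22.626137624168464), np.float64(23.173728355634083)] [np.float64(0.05015263354476557), np.float64(0.04945333371936707), np.float64(0.04851736223624108), np.float64(0.04822509254490494)]
mat [ 0.47353269 -0.43766452] [[ 0.5678058  -0.36490094]
 [ 0.57728168 -0.49327167]
 [ 0.38016621 -0.51066375]
 [ 0.36887708 -0.38182174]]
bowl [ 0.29130417 -0.3084886   0.05      ] cups [0.61831687 0.03799658 0.067     ] [0.46158445 0.03898307 0.067     ]
pot [ 0.74707828 -0.08998119  0.09      ] tumbler scene
tumbler top [ 0.72891587 -0.29625091  0.085     ]
```

```bash
sed -i 's#165+u/3,130+v/3#165+u/3-.33,130+v/3-.33#; s#310+u/3,150+v/3#310+u/3-.33,150+v/3-.33#; s#(335+u/3,170+v/3)#(335+u/3-.33,170+v/3-.33)#; s#(120+u/3,160+v/3)#(120+u/3-.33,160+v/3-.33)#' fit.py; python3 fit.py | grep -v '\[\[-0\|^ \['
cat >> h.py <<'E'
W=-0.0504; TR=np.array([0.526,0.041,0.009])
def tw(x,y,z): # tray coords, z above table
    c,s=np.cos(W),np.sin(W); return np.array([TR[0]+c*x-s*y,TR[1]+s*x+c*y,z])
def cur():
    s=observe(); return s,Ro.from_euler('xyz',s["tool_rot"]).as_matrix()
def down(jaw,tilt=None):
    """tool down with jaw axis at world yaw `jaw` (rad); tilt=rotvec world applied"""
    x=np.array([0,0,-1.]); z=np.array([np.cos(jaw),np.sin(jaw),0]); R=np.column_stack([x,np.cross(z,x),z])
    if tilt is not None: R=Ro.from_rotvec(tilt).as_matrix()@R
    return R
def go(p,Rt,q=None,Rq=None):
    """print turn deg, shift cm, from current to p,Rt"""
    s,R=cur(); 
    if Rt is None: Rt=R
    rv=np.degrees(Ro.from_matrix(R.T@Rt).as_rotvec()); d=R.T@(np.array(p)-s["tool_pos"])*100
    print("TURN",np.round(rv,1),"SHIFT",np.round(d,2),"dist mm",round(np.linalg.norm(d)*10),"rot",round(np.linalg.norm(rv)))
def st():
    s,R=cur(); print("t",round(s["time"],2),"pos",s["tool_pos"].round(4),"F",s["contact_force"].round(1),"op",round(s["opening"],4),"q",s["qpos"].round(2)); print(R.round(3))
E
python3 - <<'E'
from h import *
st()
H=tw(-.08,.167,.103); print(H)
go(H+[0,0,.10],down(W+np.pi/2)); go(H+[0,0,.10],down(W-np.pi/2))
E
```

```text
[ 0.52638619  0.04034861 -0.04690744 -0.01112905]
[array([ 0.5654, -0.0436,  0.097 ]), array([ 0.4575, -0.0385,  0.097 ]), array([0.4933, 0.2091, 0.103 ]), array([0.4153, 0.2127, 0.103 ]), array([0.6024, 0.231 , 0.076 ]), array([0.5569, 0.1991, 0.076 ])]
box1 (near tray) top [ 0.46861889 -0.16874311  0.058     ]
box2 top [ 0.46994571 -0.2861128   0.058     ]
jar [ 0.60285435 -0.28802195  0.058     ]
box1 scn [ 0.46791981 -0.16771907  0.058     ]
box2 scn [ 0.47027796 -0.28434157  0.058     ]
jar scn [ 0.60280796 -0.28466871  0.058     ]
box1 [ 0.46687859 -0.16852519] [np.float64(84.27257183238828), np.float64(83.78694458848403), np.float64(82.51522231852978), np.float64(84.85129598587173)] [np.float64(0.05002679566814733), np.float64(0.053788579347437845), np.float64(0.04906587828182669), np.float64(0.05228462452913652)]
box2 [ 0.46670416 -0.2851724 ] [np.float64(24.019676229720744), np.float64(21.28562682403205), np.float64(22.629154837236), np.float64(23.176607646897132)] [np.float64(0.05015702346663874), np.float64(0.049465065718346586), np.float64(0.04852156783283858), np.float64(0.04823651872895111)]
mat [ 0.47430307 -0.43692793] [[ 0.56859653 -0.36414666]
bowl [ 0.29200148 -0.30779201  0.05      ] cups [0.61907289 0.03875373 0.067     ] [0.46230632 0.03972308 0.067     ]
pot [ 0.74784683 -0.0892408   0.09      ] tumbler scene
tumbler top [ 0.72891587 -0.29625091  0.085     ]
t 0.5 pos [0.1333 0.5078 0.2267] F [ 0.6 -0.3  0.2] op 0.092 q [ 1.17  0.34  1.52  0.    1.28 -0.15]
[[-0.    -0.967  0.254]
 [ 0.     0.254  0.967]
 [-1.     0.     0.   ]]
[0.45451482 0.21181823 0.103     ]
TURN [-11.8   0.   -0. ] SHIFT [  2.37 -38.58 -20.47] dist mm 437 rot 12
TURN [168.2  -0.   -0. ] SHIFT [  2.37 -38.58 -20.47] dist mm 437 rot 168
```

Emit:
jog_arm(plan=[-11.8,0,0,1.5,-38.58,-20.47,0,-11.8,0,0,1.5,-38.58,-20.47,0,-11.8,0,0,1.5,-38.58,-20.47,0,-11.8,0,0,1.5,-38.58,-20.47,0,-11.8,0,0,1.5,-38.58,-20.47,0,-11.8,0,0,1.5,-38.58,-20.47,0,-11.8,0,0,1.5,-38.58,-20.47,0,-11.8,0,0,1.5,-38.58,-20.47,0,-11.8,0,0,1.5,-38.58,-20.47,0,-11.8,0,0,1.5,-38.58,-20.47,0], newtons=50)

```text
time: 1.5
tool_pos: [0.4578, 0.2084, 0.2114]
tool_rot: [-2.099, 1.569, -0.585]
contact_force: [0.0, 0.9, 0.4]
opening: 0.0456
```

```bash
sed -i 's/^W=.*/W=-0.048; TR=np.array([0.5264,0.0405,0.009])/' h.py; python3 - <<'E'
from h import *
st()
H=tw(-.08,.167,.103); print(H)
go(H+[0,0,-.012],down(W+np.pi/2))
cam("top","t3",(140,130,340,330),3)
E
```

```text
t 1.5 pos [0.4578 0.2084 0.2114] F [0.  0.9 0.4] op 0.0456 q [ 0.28  0.31  1.61 -0.    1.22 -1.24]
[[ 0.001 -0.998  0.056]
 [-0.001  0.056  0.998]
 [-1.    -0.001 -0.001]]
[0.45450506 0.21114618 0.103     ]
TURN [-0.5 -0.   0.1] SHIFT [12.04  0.36  0.26] dist mm 120 rot 0
```

View pics/t3.png

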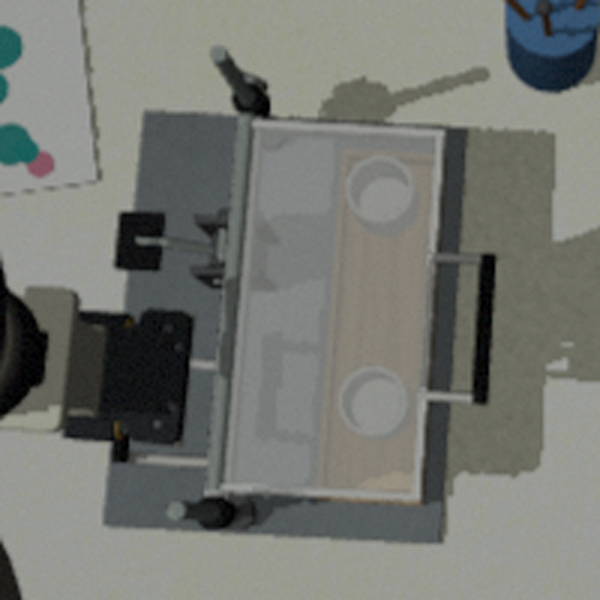

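Emit:
jog_arm(plan=[-0.5,0,0,0,0.36,0.26,0,-0.5,0,0,4,0.36,0.26,0,-0.5,0,0,8,0.36,0.26,0,-0.5,0,0,10,0.36,0.26,0,-0.5,0,0,11,0.36,0.26,0,-0.5,0,0,12,0.36,0.26,0,-0.5,0,0,12,0.36,0.26,-1,-0.5,0,0,12,0.36,0.26,-1,-0.5,0,0,12,0.36,0.26,-1,-0.5,0,0,12,0.36,0.26,-1])

```text
time: 2.55
tool_pos: [0.4515, 0.2142, 0.0925]
tool_rot: [-1.953, 1.569, -0.424]
contact_force: [1.5, -19.0, 4.2]
opening: 0.0185
```

```bash
python3 - <<'E'
from h import *
st()
cam("scene","s3",(310,150,510,350),3)
E
```

```text
t 2.55 pos [0.4515 0.2142 0.0925] F [  1.5 -19.    4.2] op 0.0185 q [ 0.29  0.45  1.77 -0.    0.92 -1.24]
[[ 0.001 -0.999  0.042]
 [-0.001  0.042  0.999]
 [-1.    -0.001 -0.001]]
```

View pics/s3.png

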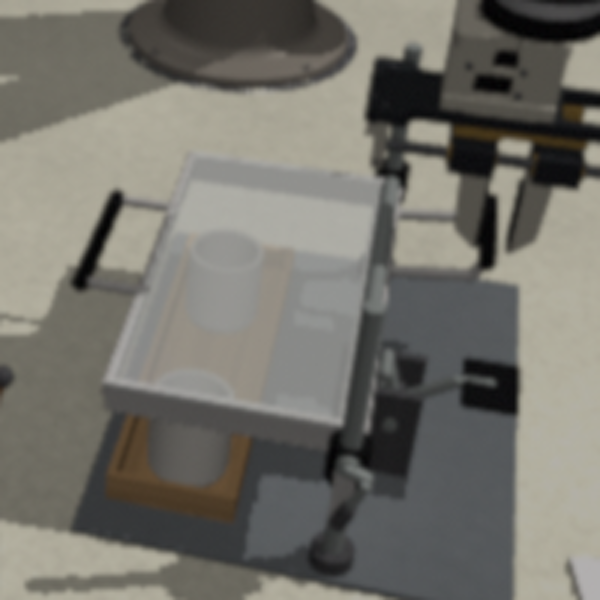

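Emit:
jog_arm(plan=[0,0,0,0,-0.3,-0.3,-1,0,0,0,0,-0.3,-0.3,-1,0,0,0,0,-0.3,-0.3,-1,0,0,0,0,-0.3,-0.3,-1])

```text
time: 3.0
tool_pos: [0.4515, 0.2105, 0.0924]
tool_rot: [1.985, 1.566, -2.77]
contact_force: [-9.1, -4.8, 10.8]
opening: 0.0103
```

Emit:
jog_arm(plan=[0,0,0,-0.3,0,0,-1,0,0,0,-0.8,0,0,-1,0,0,0,-1.3,0,0,-1,0,0,0,-1.8,0,0,-1,0,0,0,-2.3,0,0,-1,0,0,0,-2.8,0,0,-1,0,0,0,-3.3,0,0,-1,0,0,0,-3.8,0,0,-1,0,0,0,-4.2,0,0,-1,0,0,0,-4.2,0,0,-1], newtons=60)

```text
time: 4.0
tool_pos: [0.4538, 0.2104, 0.1338]
tool_rot: [2.794, 1.569, -1.96]
contact_force: [-2.7, -6.5, -6.9]
opening: 0.0091
```

```bash
python3 - <<'E'
from h import *
st()
cam("scene","s4",(310,120,510,320),3)
E
```

```text
t 4.0 pos [0.4538 0.2104 0.1338] F [-2.7 -6.5 -6.9] op 0.0091 q [ 0.28  0.4   1.72 -0.    1.02 -1.25]
[[-0.001 -0.999  0.042]
 [-0.002  0.042  0.999]
 [-1.     0.001 -0.002]]
```

View pics/s4.png

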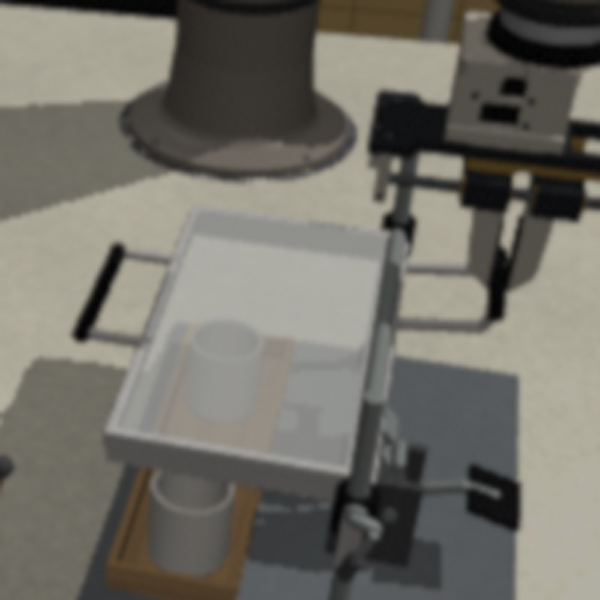

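Emit:
jog_arm(plan=[0,0,0,-0.5,0,0,-1,0,0,0,-1.0,0,0,-1,0,0,0,-1.5,0,0,-1,0,0,0,-2.0,0,0,-1,0,0,0,-2.5,0,0,-1,0,0,0,-3.0,0,0,-1,0,0,0,-3.4,0,0,-1,0,0,0,-3.5,0,0,-1,0,0,0,-3.5,0,0,-1])

```text
time: 4.95
tool_pos: [0.4537, 0.2104, 0.1686]
tool_rot: [2.811, 1.569, -1.943]
contact_force: [-0.4, -5.9, -8.2]
opening: 0.0091
```

```bash
python3 - <<'E'
from h import *
st()
c=cam("scene","s5",(310,100,510,300),3)
print(proj(c,tw(-.011-.054,-.082,.097+.072)),proj(c,tw(-.011+.054,-.082,.097+.072)))
E
```

```text
t 4.95 pos [0.4537 0.2104 0.1686] F [-0.4 -5.9 -8.2] op 0.0091 q [ 0.28  0.35  1.68 -0.    1.11 -1.25]
[[-0.001 -0.999  0.042]
 [-0.002  0.042  0.999]
 [-1.     0.001 -0.002]]
[349.70339221 185.68399329] [336.49980054 213.82195076]
```

View pics/s5.png

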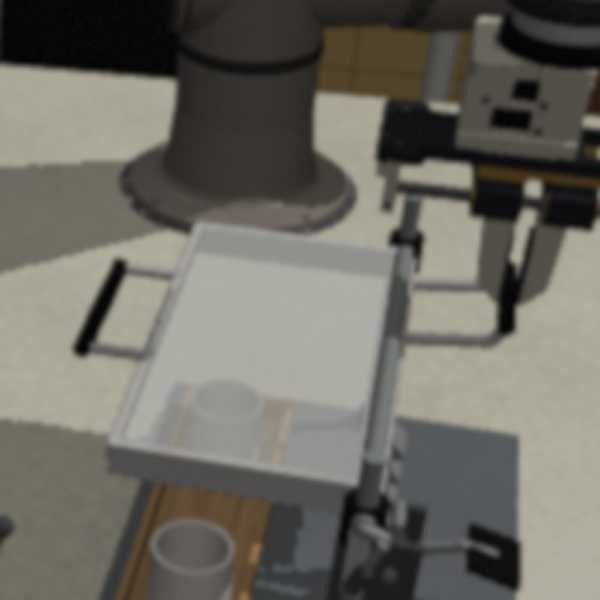

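Emit:
jog_arm(plan=[0,0,0,-0.25,0,0,-1,0,0,0,-0.5,0,0,-1,0,0,0,-0.5,0,0,-1])

```text
time: 5.3
tool_pos: [0.4538, 0.2104, 0.1739]
tool_rot: [2.873, 1.569, -1.881]
contact_force: [-1.4, -6.3, -6.3]
opening: 0.0092
```

```bash
cat > rail.py <<'E'
from h import *
from scipy.optimize import minimize_scalar
c=cam("scene","s6",(310,100,510,300),3)
im=c["image"].astype(int); 
# dark bar pixels of cover bar in region
sub=im[150:260,325:362]; m=(sub.sum(2)<110)
n,lab,stt,cen=cv2.connectedComponentsWithStats(m.astype(np.uint8))
i=1+np.argmax(stt[1:,4]); print("bar blob",stt[i],cen[i]+[325,150])
obs=cen[i]+[325,150]
for r in (0.06,.064,.068,.070,.072,.074,.076,.08): print(r,proj(c,tw(-.011,-.082,.097+r)).round(1))
st()
E
python3 rail.py
```

```text
bar blob [ 11  35  15  30 108] [343.03703704 200.22222222]
0.06 [343.2 204.4]
0.064 [343.3 202.7]
0.068 [343.3 200.9]
0.07 [343.4 200. ]
0.072 [343.4 199.1]
0.074 [343.4 198.2]
0.076 [343.5 197.3]
0.08 [343.5 195.5]
t 5.35 pos [0.4538 0.2104 0.1739] F [-1.4 -5.7 -7.4] op 0.0089 q [ 0.28  0.35  1.67 -0.    1.12 -1.25]
[[-0.001 -0.999  0.042]
 [-0.002  0.042  0.999]
 [-1.     0.001 -0.002]]
```

View pics/s6.png

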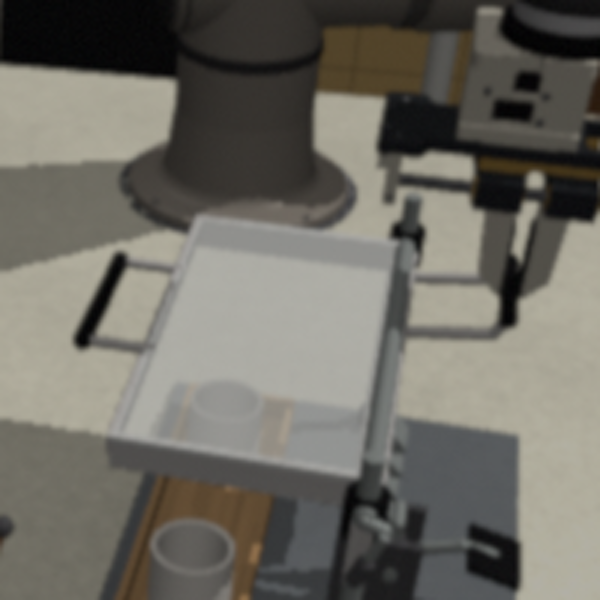

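```bash
cat > rail2.py <<'E'
from h import *
def blob(im,x0,y0,x1,y1,th=110):
    m=(im[y0:y1,x0:x1].astype(int).sum(2)<th).astype(np.uint8)
    n,lab,stt,cen=cv2.connectedComponentsWithStats(m); i=1+np.argmax(stt[1:,4]); return cen[i]+[x0,y0],stt[i]
if __name__=="__main__":
    c=cam("scene"); print(blob(cv2.imread("pics/scene0.png"),325,190,362,260), proj(c,tw(-.011,-.082,.097)),proj(c,tw(-.08,.167,.103)))
    print(blob(c["image"],325,150,362,240))
E
python3 rail2.py
```

```text
(array([342.05357143, 230.375     ]), array([ 10,  24,  15,  32, 112], dtype=int32)) [342.45627945 229.83742861] [471.91636476 227.53659585]
(array([343.03703704, 200.22222222]), array([ 11,  35,  15,  30, 108], dtype=int32))
```

Emit:
jog_arm(plan=[0,0,0,-0.25,0,0,-1,0,0,0,-0.5,0,0,-1,0,0,0,-0.5,0,0,-1])

```text
time: 5.7
tool_pos: [0.4538, 0.2104, 0.179]
tool_rot: [2.956, 1.569, -1.798]
contact_force: [-2.6, -5.4, -6.7]
opening: 0.0088
```

```bash
python3 rail2.py
```

```text
(array([342.05357143, 230.375     ]), array([ 10,  24,  15,  32, 112], dtype=int32)) [342.45627945 229.83742861] [471.91636476 227.53659585]
(array([343.04716981, 198.13207547]), array([ 11,  33,  15,  30, 106], dtype=int32))
```

Emit:
jog_arm(plan=[0,0,0,0,0,0,0,0,0,0,0,0,0,0,0,0,0,0,0,0,0,0,0,0,-3,0,0,0,0,0,0,-8,0,0,0,0,0,0,-9,0,0,0,0,0,0,-9,0,0,-0.48])

```text
time: 6.45
tool_pos: [0.4553, 0.2121, 0.2715]
tool_rot: [-1.195, 1.564, 0.334]
contact_force: [0.6, 0.3, -1.0]
opening: 0.0414
```

```bash
python3 rail2.py; python3 - <<'E'
from h import *
st(); B=tw(-.011,-.082,.169); print(B); go(B+[0,0,-.012],down(W+np.pi/2))
E
```

```text
(array([342.05357143, 230.375     ]), array([ 10,  24,  15,  32, 112], dtype=int32)) [342.45627945 229.83742861] [471.91636476 227.53659585]
(array([342.99115044, 199.66371681]), array([ 11,  35,  16,  30, 113], dtype=int32))
t 6.5 pos [0.4543 0.2118 0.2694] F [ 0.6  0.1 -1.3] op 0.0379 q [ 0.28  0.27  1.51  0.    1.36 -1.25]
[[ 0.003 -0.999  0.042]
 [ 0.001  0.042  0.999]
 [-1.    -0.003  0.001]]
[ 0.51147818 -0.04087776  0.169     ]
TURN [0.3 0.1 0.1] SHIFT [ 11.23  -6.75 -25.02] dist mm 282 rot 0
```

Emit:
jog_arm(plan=[0.3,0,0,0,-6.75,-25.0,-0.48,0.3,0,0,0,-6.75,-25.0,-0.48,0.3,0,0,0,-6.75,-25.0,-0.48,0.3,0,0,0,-6.75,-25.0,-0.48,0.3,0,0,0,-6.75,-25.0,-0.48,0.3,0,0,4,-6.75,-25.0,-0.48,0.3,0,0,4,-6.75,-25.0,-0.48,0.3,0,0,4,-6.75,-25.0,-0.48,0.3,0,0,4,-6.75,-25.0,-0.48])

```text
time: 7.4
tool_pos: [0.5111, -0.04, 0.2296]
tool_rot: [-1.336, 1.57, 0.189]
contact_force: [-0.1, 0.3, 0.6]
opening: 0.0239
```

```bash
python3 - <<'E'
from h import *
st(); B=tw(-.011,-.082,.169); print(B); go(B+[0,0,-.012],down(W+np.pi/2))
cam("top","t4",(200,130,400,330),3)
cam("scene","s7",(250,80,510,280),3)
E
```

```text
t 7.4 pos [ 0.5111 -0.04    0.2296] F [-0.1  0.3  0.6] op 0.0239 q [-0.23  0.32  1.55  0.    1.27 -1.75]
[[ 0.001 -0.999  0.046]
 [ 0.     0.046  0.999]
 [-1.    -0.001  0.   ]]
[ 0.51147818 -0.04087776  0.169     ]
TURN [0.1 0.  0.1] SHIFT [ 7.26 -0.04 -0.09] dist mm 73 rot 0
```

View pics/t4.png

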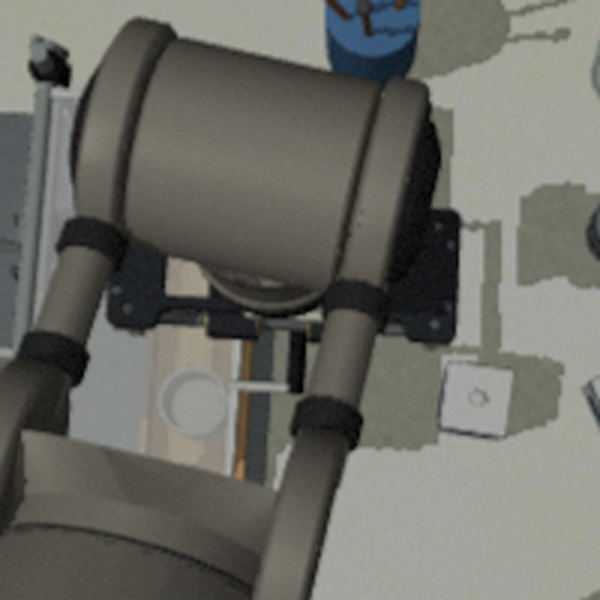

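View pics/s7.png

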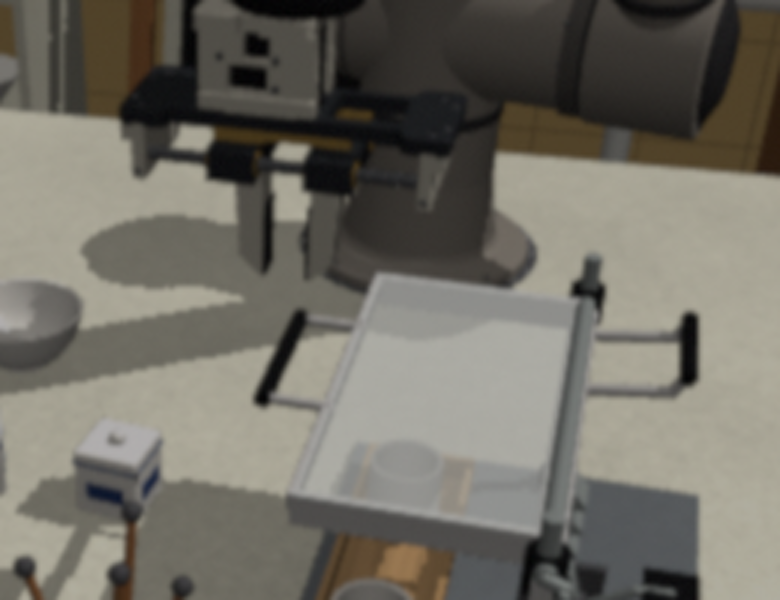

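Emit:
jog_arm(plan=[0,0,0,3,-0.04,-0.09,-0.48,0,0,0,5,-0.04,-0.09,-0.48,0,0,0,6,-0.04,-0.09,-0.48,0,0,0,7.2,-0.04,-0.09,-0.48,0,0,0,7.2,-0.04,-0.09,-0.48,0,0,0,7.2,-0.04,-0.09,-0.48], newtons=30)

```text
time: 8.1
tool_pos: [0.5116, -0.042, 0.1573]
tool_rot: [-1.676, 1.57, -0.152]
contact_force: [0.6, 0.4, -0.2]
opening: 0.0239
```

```bash
python3 - <<'E'
from h import *
st()
cam("scene","s8",(250,80,510,280),3)
E
```

```text
t 8.1 pos [ 0.5116 -0.042   0.1573] F [ 0.6  0.4 -0.2] op 0.0239 q [-0.23  0.39  1.66  0.    1.09 -1.76]
[[ 0.001 -0.999  0.047]
 [-0.     0.047  0.999]
 [-1.    -0.001 -0.   ]]
```

View pics/s8.png

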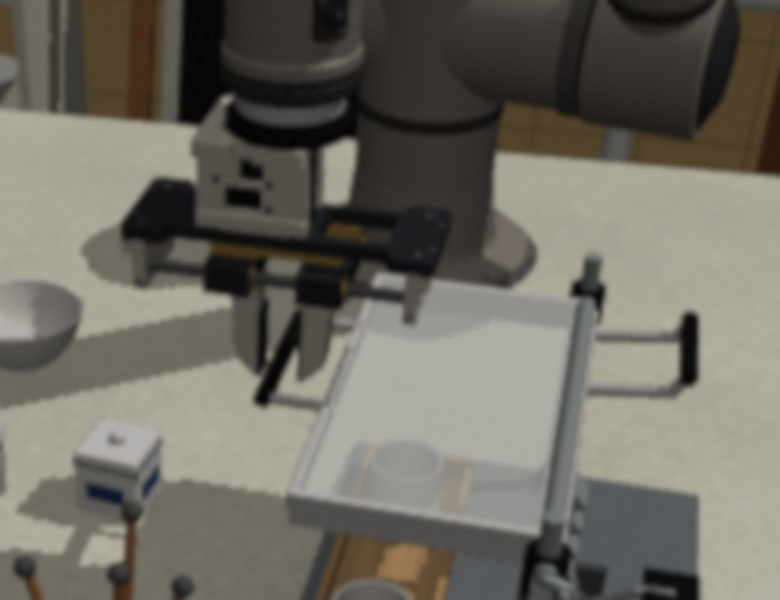

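Emit:
jog_arm(plan=[0,0,0,0,0,0,-1,0,0,0,0,0,0,-1,0,0,0,0,0,0,-1,0,0,0,0,0,0,-1,0,0,0,-1.0,0,0.03,-1,0,0,0,-2.18,0,0.13,-1,0,0,0,-3.3,0,0.3,-1,0,0,0,-4.33,0,0.52,-1,0,0,0,-5.4,0,0.82,-1,0,0,0,-6.41,0,1.16,-1], newtons=25)

```text
time: 9.15
tool_pos: [0.5118, -0.0301, 0.2218]
tool_rot: [-1.215, 1.57, 0.309]
contact_force: [4.4, 4.3, -7.1]
opening: 0.0115
```

```bash
python3 - <<'E'
from h import *
st()
cam("scene","s9",(250,80,510,280),3)
E
```

```text
t 9.15 pos [ 0.5118 -0.0301  0.2218] F [ 4.4  4.3 -7.1] op 0.0115 q [-0.21  0.32  1.57  0.    1.25 -1.73]
[[ 0.001 -0.999  0.047]
 [ 0.     0.047  0.999]
 [-1.    -0.001  0.   ]]
```

View pics/s9.png

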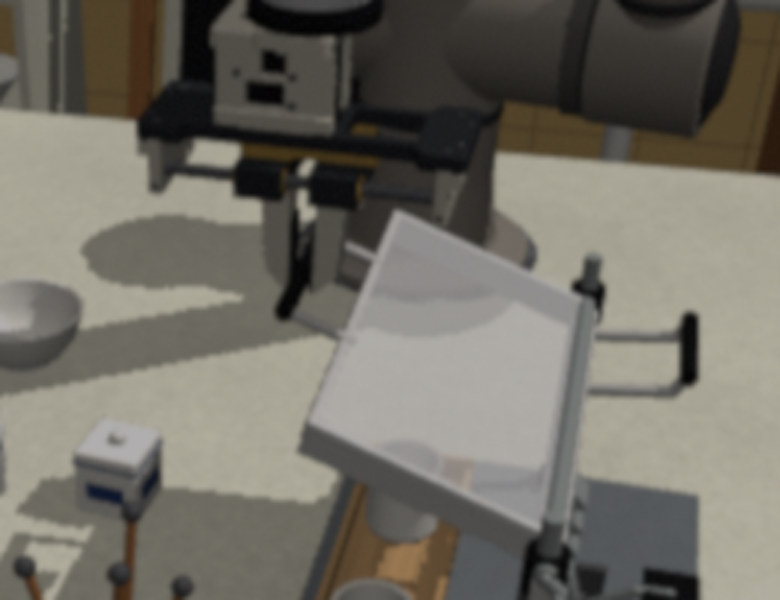

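Emit:
jog_arm(plan=[0,0,0,-1.67,0,0.73,-1,0,0,0,-3.26,0,1.62,-1,0,0,0,-4.75,0,2.66,-1,0,0,0,-6.13,0,3.85,-1,0,0,0,-7.38,0,5.16,-1,0,0,0,-8.5,0,6.6,-1,0,0,0,-9.47,0,8.14,-1,0,0,0,-10.28,0,9.77,-1,0,0,0,-10.92,0,11.48,-1,0,0,0,-11.39,0,13.24,-1])

```text
time: 10.2
tool_pos: [0.5182, 0.101, 0.3372]
tool_rot: [-2.202, 1.566, -0.68]
contact_force: [3.2, -2.0, 3.1]
opening: 0.011
```

```bash
python3 - <<'E'
from h import *
st()
cam("scene","s10",(250,40,510,240),3)
E
```

```text
t 10.2 pos [0.5182 0.101  0.3372] F [ 3.2 -2.   3.1] op 0.011 q [ 0.05  0.29  1.3  -0.    1.55 -1.47]
[[ 0.003 -0.999  0.049]
 [-0.003  0.049  0.999]
 [-1.    -0.004 -0.003]]
```

View pics/s10.png

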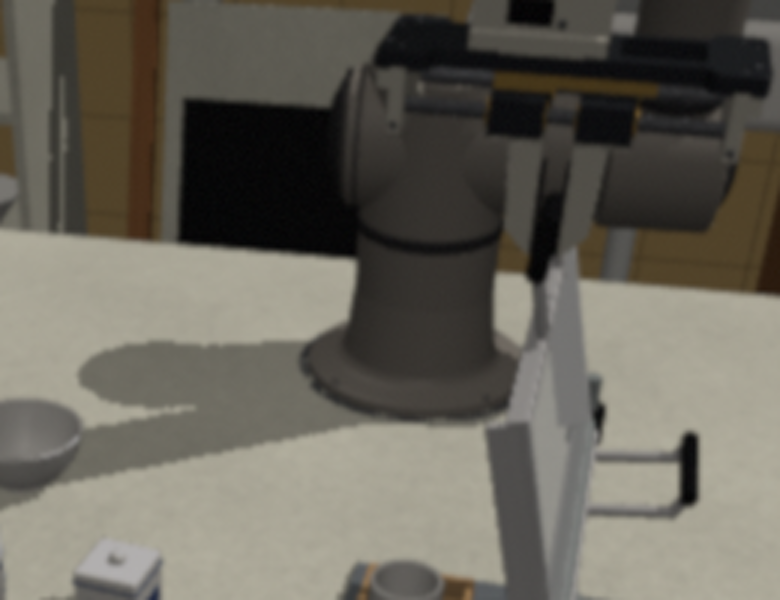

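Emit:
jog_arm(plan=[0,0,0,-0.35,0,2.51,-1,0,0,0,-0.36,0,5.06,-1,0,0,0,0,0,7.57,-1,0,0,0,0.7,0,10.03,-1,0,0,0,1.73,0,12.36,-1,0,0,0,3.09,0,14.51,-1,0,0,0,4.2,0,15.9,-1,0,0,0,4.2,0,15.9,-1])

```text
time: 11.05
tool_pos: [0.5258, 0.2622, 0.2919]
tool_rot: [-0.473, 1.57, 1.052]
contact_force: [4.1, 2.4, 1.8]
opening: 0.0114
```

```bash
python3 - <<'E'
from h import *
st()
cam("scene","s11",(330,20,590,220),3)
E
```

```text
t 11.05 pos [0.5258 0.2622 0.2919] F [4.1 2.4 1.8] op 0.0114 q [ 0.33  0.42  1.22  0.    1.49 -1.19]
[[ 0.001 -0.999  0.046]
 [ 0.001  0.046  0.999]
 [-1.    -0.001  0.001]]
```

View pics/s11.png

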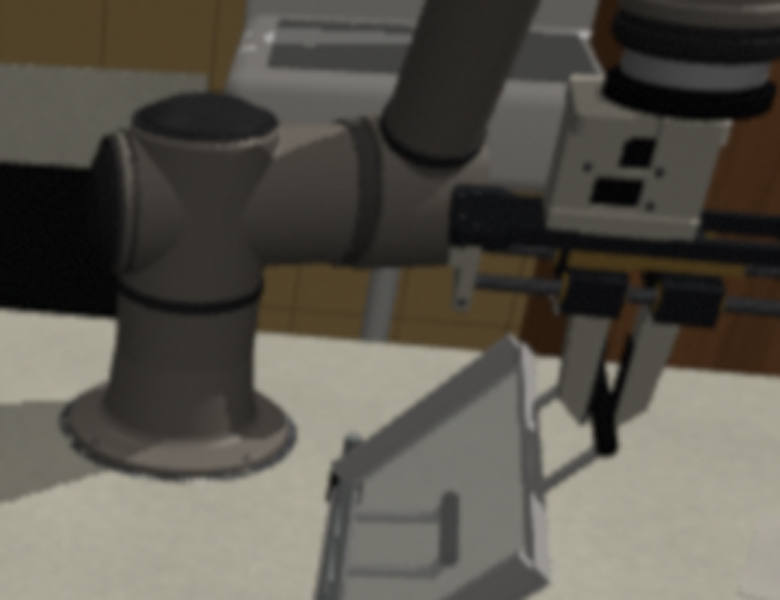

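Emit:
jog_arm(plan=[0,0,0,0,0,0,-0.4,0,0,0,0,0,0,-0.4,0,0,0,-2,0,0.5,-0.4,0,0,0,-6,0,0.5,-0.4,0,0,0,-10,0,0,0.5,0,0,0,-10,0,0,0.5])

```text
time: 11.7
tool_pos: [0.5263, 0.2598, 0.3988]
tool_rot: [-1.267, 1.561, 0.255]
contact_force: [0.1, 0.2, 0.4]
opening: 0.0394
```

```bash
python3 - <<'E'
from h import *
st()
c=cam("scene","s12",(330,80,590,280),3)
hz=.167
for th in(2.3,2.4): print(th,[proj(c,tw(-.011+d,.1-.182*np.cos(th),hz+.182*np.sin(th))).round(1) for d in(-.054,.054)])
cam("top","t5",(100,100,360,330),3)
E
```

```text
t 11.7 pos [0.5263 0.2598 0.3988] F [0.1 0.2 0.4] op 0.0394 q [ 0.33  0.4   0.97 -0.    1.76 -1.19]
[[ 0.009 -0.999  0.048]
 [ 0.002  0.048  0.999]
 [-1.    -0.009  0.003]]
2.3 [array([526.4, 140.5]), array([530.8, 169.2])]
2.4 [array([532.5, 148.3]), array([537.7, 177.7])]
```

View pics/s12.png

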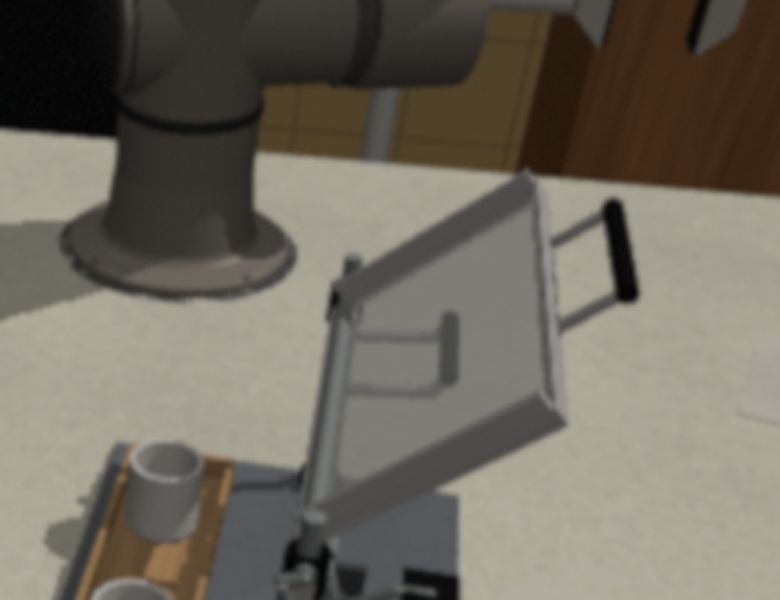

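View pics/t5.png

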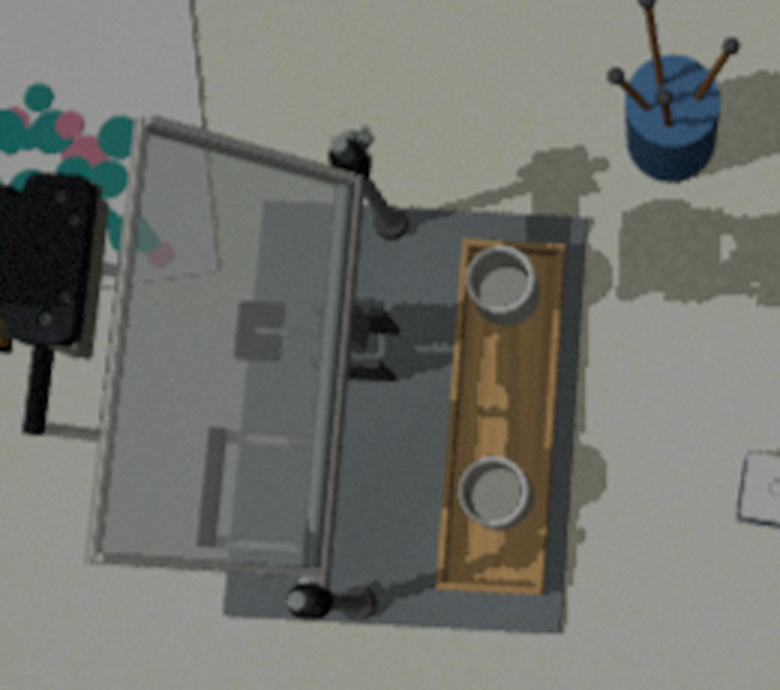

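```bash
python3 - <<'E'
from h import *
c=cam("top")
g=lambda u,v:(100+u/3-.33,100+v/3-.33)
P=np.array([atz(c,*g(*q),.026)[:2] for q in[(463,240),(567,243),(543,594),(437,588)]]); print(P,P.mean(0))
print("yaw",[(np.arctan2(*(a-b)[::-1])) for a,b in((P[0],P[3]),(P[1],P[2]))], [np.linalg.norm(P[i]-P[(i+1)%4]) for i in range(4)])
for q in[(502,280),(494,493)]: print("cup",atz(c,*g(*q),.067))
# Hough on gray
im=cv2.cvtColor(c["image"],cv2.COLOR_RGB2GRAY); big=cv2.resize(im[165:285,230:300],None,fx=6,fy=6,interpolation=cv2.INTER_CUBIC)
k=cv2.HoughCircles(big,cv2.HOUGH_GRADIENT,1,150,param1=80,param2=30,minRadius=50,maxRadius=85)
if k is not None:
    for x,y,r in k[0]: print("hough",x/6+230-.42,y/6+165-.42,r/6,atz(c,x/6+230-.42,y/6+165-.42,.067))
E
```

```text
[[ 0.66360144  0.07323106]
 [ 0.66158582 -0.00817623]
 [ 0.3893026   0.00593344]
 [ 0.39338226  0.08583555]] [0.52696803 0.03920595]
yaw [np.float64(-0.04661165364941639), np.float64(-0.05177353414158841)] [np.float64(0.08143224062145095), np.float64(0.2726485611927469), np.float64(0.0800061923100234), np.float64(0.2705129867499945)]
cup [0.62138344 0.03730714 0.067     ]
cup [0.4615735  0.03970663 0.067     ]
hough 262.66333 262.99664 12.566667 [0.4637688  0.04342734 0.067     ]
```

```bash
sed -i 's/^W=.*/W=-0.049; TR=np.array([0.5267,0.040,0.009])/' h.py; python3 - <<'E'
from h import *
st()
go([.621,.0375,.16],down(W))
c=cam("top"); 
for q in[(615,75),(732,45),(646,3),(663,98)]: print(atz(c,100+q[0]/3-.33,100+q[1]/3-.33,.19))
E
```

```text
t 11.85 pos [0.5251 0.2599 0.392 ] F [ 0.5 -0.1 -1.4] op 0.0509 q [ 0.33  0.41  0.99 -0.    1.75 -1.19]
[[-0.002 -0.999  0.048]
 [-0.001  0.048  0.999]
 [-1.     0.002 -0.001]]
TURN [90.1 -0.1 -0. ] SHIFT [ 23.2  -10.68 -21.74] dist mm 335 rot 90
[ 0.73238844 -0.04973919  0.19      ]
[ 0.7540259  -0.12844786  0.19      ]
[ 0.78373652 -0.0702707   0.19      ]
[ 0.71635417 -0.0820667   0.19      ]
```

Emit:
jog_arm(plan=[8.5,0,0,1,-1.5,-4,0.56,17,0,0,3,-3,-8,0.56,25.5,0,0,6,-5,-12,0.56,34,0,0,9,-7,-15,0.56,42.5,0,0,12,-8,-18,0.56,51,0,0,15,-9,-20,0.56,59.5,0,0,18,-10,-21,0.56,68,0,0,20,-10.5,-21.7,0.56,76.5,0,0,21,-10.7,-21.7,0.56,85,0,0,22,-10.7,-21.7,0.56])

```text
time: 12.9
tool_pos: [0.6208, 0.0383, 0.1698]
tool_rot: [3.053, 1.566, 3.085]
contact_force: [-0.1, -0.8, -0.0]
opening: 0.0713
```

```bash
python3 - <<'E'
from h import *
st()
go([.621,.0375,.034],down(W))
E
```

```text
t 12.9 pos [0.6208 0.0383 0.1698] F [-0.1 -0.8 -0. ] op 0.0713 q [-0.06  0.57  1.32 -0.    1.26 -0.09]
[[-0.005 -0.033  0.999]
 [ 0.     0.999  0.033]
 [-1.     0.    -0.005]]
TURN [ 4.7 -0.3 -0. ] SHIFT [13.58 -0.08  0.08] dist mm 136 rot 5
```

Emit:
jog_arm(plan=[4.7,0,0,3,0,0,0.56,4.7,0,0,7,0,0,0.56,4.7,0,0,10.5,0,0,0.56,4.7,0,0,12.5,0,0,0.56,4.7,0,0,13.5,0,0,0.56,4.7,0,0,13.5,0,0,0.56,4.7,0,0,13.5,0,0,0.56], newtons=15)

```text
time: 13.6
tool_pos: [0.6224, 0.0388, 0.0383]
tool_rot: [0.025, 1.57, -0.017]
contact_force: [-1.0, 0.2, 0.9]
opening: 0.0719
```

```bash
python3 - <<'E'
from h import *
st()
cam("scene","s13",(300,140,500,340),3)
E
```

```text
t 13.6 pos [0.6224 0.0388 0.0383] F [-1.   0.2  0.9] op 0.0719 q [-0.06  0.71  1.45  0.    0.98 -0.02]
[[ 0.001  0.042  0.999]
 [-0.     0.999 -0.042]
 [-1.     0.     0.001]]
```

View pics/s13.png

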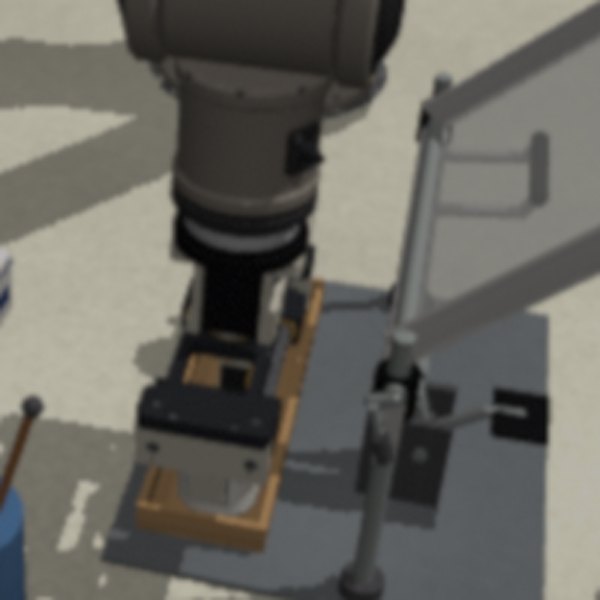

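Emit:
jog_arm(plan=[0,0,0,0,0,0,-1,0,0,0,0,0,0,-1,0,0,0,0,0,0,-1,0,0,0,0,0,0,-1,0,0,0,-0.5,0,0,-1,0,0,0,-2,0,0,-1,0,0,0,-5,0,0,-1,0,0,0,-7,0,-4,-1,0,0,0,-7,0,-8,-1], newtons=35)

```text
time: 14.55
tool_pos: [0.5434, 0.042, 0.1103]
tool_rot: [0.001, 1.565, -0.042]
contact_force: [-0.2, -0.6, -1.3]
opening: 0.0512
```

```bash
python3 - <<'E'
from h import *
s,R=cur()
c=cam("scene","s14",(200,80,400,280),3)
ct=cam("top","t6",(220,130,500,330),2.8)
E
```

```text
(no output)
```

View pics/s14.png

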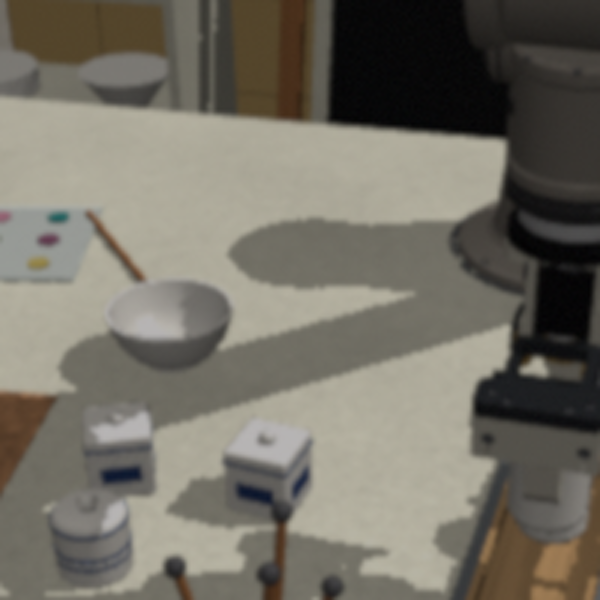

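View pics/t6.png

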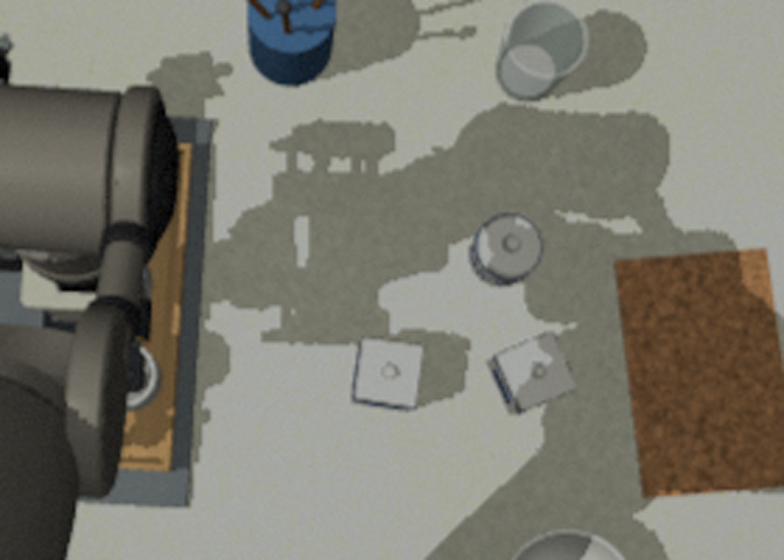

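```bash
python3 - <<'E'
from h import *
m=np.array([.4743,-.437]);a=.086
p=m+.045*np.array([np.cos(a),np.sin(a)]); print(p); st(); go([*p,.11],down(W))
E
```

```text
[ 0.51913369 -0.43313477]
t 14.65 pos [0.5358 0.0429 0.1072] F [-0.4 -0.3 -1.3] op 0.0511 q [-0.06  0.49  1.65  0.    1.01 -0.02]
[[-0.008  0.041  0.999]
 [ 0.001  0.999 -0.041]
 [-1.     0.    -0.008]]
TURN [ 0.4 -0.4 -0. ] SHIFT [ -0.29 -47.63   0.31] dist mm 476 rot 1
```

Emit:
jog_arm(plan=[0,-0.4,0,-0.5,-4.5,0,-1,0,-0.4,0,-0.5,-9.5,0,-1,0,-0.4,0,-0.5,-14.5,0,-1,0,-0.4,0,-0.5,-19.5,0,-1,0,-0.4,0,-0.5,-24.5,0.3,-1,0,-0.4,0,-0.5,-29.5,0.3,-1,0,-0.4,0,-0.5,-34.5,0.3,-1,0,-0.4,0,-0.5,-39.5,0.3,-1,0,-0.4,0,-0.5,-44,0.3,-1,0,-0.4,0,-0.5,-47.6,0.3,-1])

```text
time: 15.65
tool_pos: [0.5244, -0.4365, 0.1123]
tool_rot: [-0.015, 1.564, -0.059]
contact_force: [0.3, -0.0, -0.9]
opening: 0.0514
```

Emit:
jog_arm(plan=[0,0,0,0,0,0,-1,0,0,0,0,0,0,-1])

```text
time: 15.85
tool_pos: [0.5246, -0.434, 0.1118]
tool_rot: [0.218, 1.565, 0.174]
contact_force: [-0.5, 0.7, -1.9]
opening: 0.0511
```

```bash
python3 - <<'E'
from h import *
st(); go([.519,-.433,.0308],down(W)); cam("scene","s15",(100,100,360,300),3)
E
```

```text
t 15.85 pos [ 0.5246 -0.434   0.1118] F [-0.5  0.7 -1.9] op 0.0511 q [-0.81  0.72  1.2   0.01  1.22 -0.76]
[[ 0.006  0.044  0.999]
 [ 0.001  0.999 -0.044]
 [-1.     0.001  0.006]]
TURN [ 0.3  0.4 -0.1] SHIFT [ 8.1   0.06 -0.61] dist mm 81 rot 0
```

View pics/s15.png

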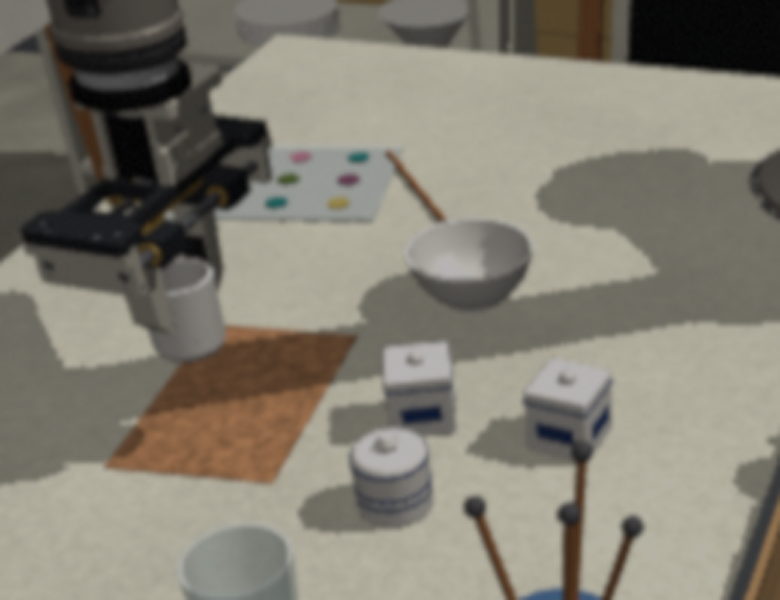

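Emit:
jog_arm(plan=[0,0.4,0,3,0,-0.6,-1,0,0.4,0,5.5,0,-0.6,-1,0,0.4,0,7,0,-0.6,-1,0,0.4,0,7.6,0,-0.6,-1,0,0.4,0,7.9,0,-0.6,-1,0,0.4,0,8.05,0,-0.6,-1,0,0.4,0,8.05,0,-0.6,-1])

```text
time: 16.6
tool_pos: [0.5202, -0.4336, 0.0331]
tool_rot: [-0.687, 1.569, -0.729]
contact_force: [-0.4, 0.2, -1.5]
opening: 0.0515
```

Emit:
jog_arm(plan=[0,0,0,0.1,0,0,-1,0,0,0,0.2,0,0,-1,0,0,0,0.2,0,0,-1])

```text
time: 16.9
tool_pos: [0.5197, -0.4334, 0.0303]
tool_rot: [-0.372, 1.571, -0.414]
contact_force: [0.3, -0.1, -1.5]
opening: 0.0511
```

Emit:
jog_arm(plan=[0,0,0,0.1,0,0,-1,0,0,0,0.15,0,0,-1,0,0,0,0.15,0,0,-1])

```text
time: 17.2
tool_pos: [0.5198, -0.4335, 0.0295]
tool_rot: [-0.742, 1.57, -0.785]
contact_force: [-1.2, 1.3, 5.1]
opening: 0.0514
```

Touching. Release and rise.

Emit:
jog_arm(plan=[0,0,0,-0.05,0,0,0.56,0,0,0,-0.05,0,0,0.56,0,0,0,-0.05,0,0,0.56,0,0,0,-0.5,0,0,0.56,0,0,0,-4,0,0,0.56,0,0,0,-9,0,0,0.56,0,0,0,-11,3,0,0.56,0,0,0,-11,8,0,0.56,0,0,0,-11,13,0,0.56])

```text
time: 18.1
tool_pos: [0.5253, -0.3028, 0.1399]
tool_rot: [-0.501, 1.568, -0.544]
contact_force: [1.1, 1.1, -0.2]
opening: 0.0712
```

```bash
python3 - <<'E'
from h import *
st(); go([.462,.0395,.15],down(W)); cam("scene","s16",(100,100,360,300),3);cam("top","t7",(220,130,520,360),2.6)
E
```

```text
t 18.1 pos [ 0.5253 -0.3028  0.1399] F [ 1.1  1.1 -0.2] op 0.0712 q [-0.65  0.56  1.41  0.    1.16 -0.61]
[[ 0.002  0.044  0.999]
 [-0.001  0.999 -0.044]
 [-1.    -0.001  0.002]]
TURN [0.3 0.1 0.1] SHIFT [-1.07 33.92 -7.82] dist mm 348 rot 0
```

View pics/s16.png

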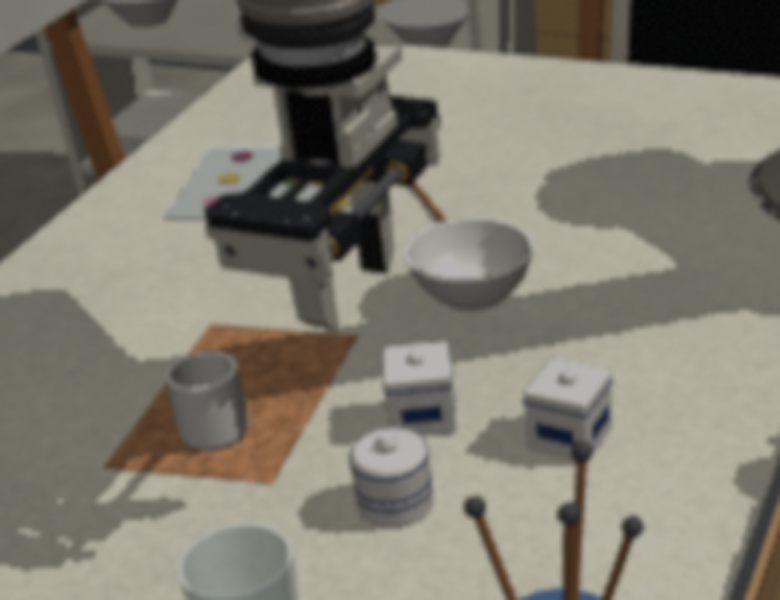

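View pics/t7.png

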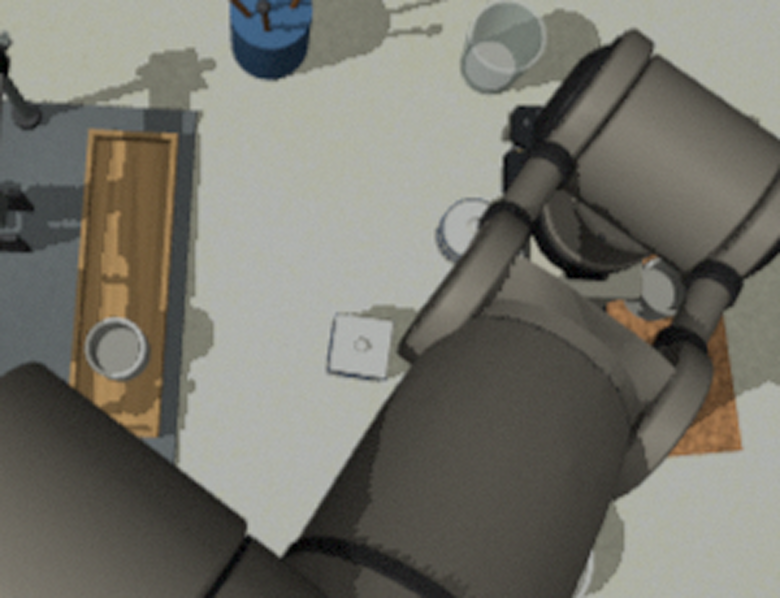

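Emit:
jog_arm(plan=[0,0,0,-1,5,-1,0.56,0,0,0,-1,10,-2,0.56,0,0,0,-1,15,-3.5,0.56,0,0,0,-1,20,-5,0.56,0,0,0,-1,25,-6.5,0.56,0,0,0,-1,30,-7.8,0.56,0,0,0,-1,33.9,-7.8,0.56,0,0,0,-1,33.9,-7.8,0.56,0,0,0,-1,33.9,-7.8,0.56])

```text
time: 19.1
tool_pos: [0.462, 0.0391, 0.149]
tool_rot: [-0.367, 1.57, -0.406]
contact_force: [-0.5, -0.2, 0.2]
opening: 0.0716
```

```bash
python3 - <<'E'
from h import *
st(); go([.462,.0395,.036],down(W))
E
```

```text
t 19.1 pos [0.462  0.0391 0.149 ] F [-0.5 -0.2  0.2] op 0.0716 q [-0.08  0.32  1.8  -0.    1.02 -0.04]
[[ 0.001  0.039  0.999]
 [-0.     0.999 -0.039]
 [-1.    -0.     0.001]]
TURN [0.6 0.1 0. ] SHIFT [ 1.13e+01  4.00e-02 -1.00e-02] dist mm 113 rot 1
```

Emit:
jog_arm(plan=[0.6,0,0,4,0,0,0.56,0.6,0,0,8,0,0,0.56,0.6,0,0,10,0,0,0.56,0.6,0,0,11,0,0,0.56,0.6,0,0,11.3,0,0,0.56,0.6,0,0,11.3,0,0,0.56,0.6,0,0,11.3,0,0,-1,0.6,0,0,11.3,0,0,-1,0.6,0,0,11.3,0,0,-1,0.6,0,0,11.3,0,0,-1])

```text
time: 20.1
tool_pos: [0.4622, 0.0385, 0.0365]
tool_rot: [-0.026, 1.569, -0.079]
contact_force: [0.8, -0.0, 4.7]
opening: 0.0519
```

Emit:
jog_arm(plan=[0,0,0,0,0,0,-1,0,0,0,-0.5,0,0,-1,0,0,0,-2,0,0,-1,0,0,0,-5,0,0,-1,0,0,0,-7.5,-2,1,-1,0,0,0,-7.5,-6,3.5,-1,0,0,0,-7.5,-11,6,-1,0,0,0,-7.5,-16,6,-1,0,0,0,-7.5,-20,6,-1,0,0,0,-7.5,-20,6,-1])

```text
time: 21.1
tool_pos: [0.5106, -0.1695, 0.1106]
tool_rot: [-1.3, 1.569, -1.358]
contact_force: [-0.3, 1.0, -2.3]
opening: 0.052
```

```bash
python3 - <<'E'
from h import *
m=np.array([.4743,-.437]);a=.086
p=m-.042*np.array([np.cos(a),np.sin(a)]); print(p); st(); go([*p,.115],down(W)); cam("scene","s17",(200,100,460,300),3)
E
```

```text
[ 0.43245522 -0.44060755]
t 21.1 pos [ 0.5106 -0.1695  0.1106] F [-0.3  1.  -2.3] op 0.052 q [-0.46  0.49  1.65 -0.    1.01 -0.4 ]
[[ 0.     0.058  0.998]
 [-0.002  0.998 -0.058]
 [-1.    -0.002  0.   ]]
TURN [-0.5  0.   0.1] SHIFT [ -0.4  -27.52  -6.24] dist mm 282 rot 1
```

View pics/s17.png

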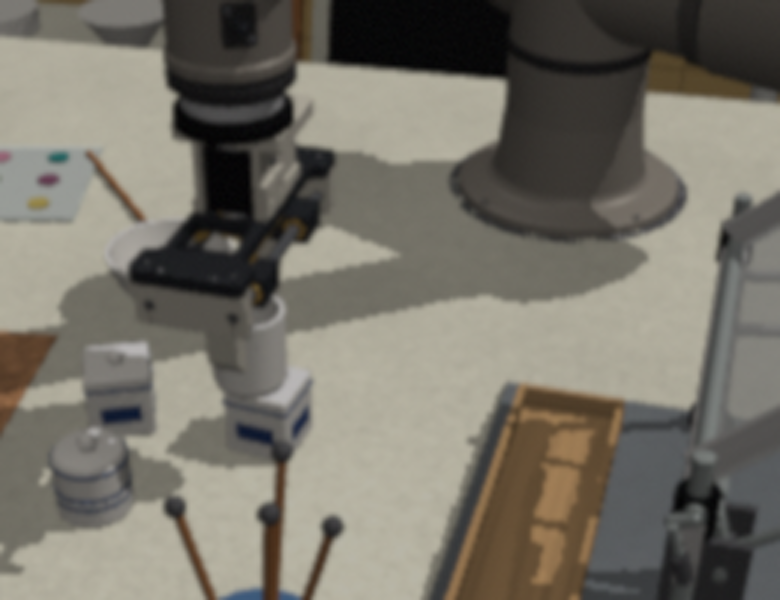

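Emit:
jog_arm(plan=[0,0,0,-0.3,-4.5,2.8,-1,0,0,0,-0.3,-9.4,3.3,-1,0,0,0,-0.3,-14.2,3.55,-1,0,0,0,-0.3,-18.8,3.55,-1,0,0,0,-0.3,-21,0,-1,0,0,0,-0.3,-24,-4,-1,0,0,0,-0.3,-27.7,-7.5,-1,0,0,0,-0.3,-27.7,-7.5,-1,0,0,0,-0.3,-27.7,-7.5,-1])

```text
time: 22.05
tool_pos: [0.4211, -0.4365, 0.1136]
tool_rot: [1.693, 1.57, 1.639]
contact_force: [-0.0, 0.6, -1.0]
opening: 0.0521
```

```bash
python3 - <<'E'
from h import *
st(); go([.4195,-.4417,.0285],down(W))
E
```

```text
t 22.05 pos [ 0.4211 -0.4365  0.1136] F [-0.   0.6 -1. ] op 0.0521 q [-0.93  0.59  1.44  0.    1.11 -0.88]
[[-0.     0.054  0.999]
 [ 0.001  0.999 -0.054]
 [-1.     0.001 -0.   ]]
TURN [-0.3 -0.  -0.1] SHIFT [ 8.51 -0.54 -0.13] dist mm 85 rot 0
```

Emit:
jog_arm(plan=[0,0,0,3,-0.2,0,-1,0,0,0,6,-0.2,0,-1,0,0,0,7.4,-0.2,0,-1,0,0,0,8,-0.2,0,-1,0,0,0,8.3,-0.2,0,-1,0,0,0,8.4,-0.2,0,-1,0,0,0,8.45,-0.2,0,-1,0,0,0,8.45,-0.2,0,-1])

```text
time: 22.85
tool_pos: [0.4217, -0.4394, 0.03]
tool_rot: [-0.822, 1.569, -0.874]
contact_force: [-0.0, 0.4, -1.3]
opening: 0.0521
```

Emit:
jog_arm(plan=[0,0,0,0.1,0,0,-1,0,0,0,0.2,0,0,-1,0,0,0,0.2,0,0,-1])

```text
time: 23.15
tool_pos: [0.4214, -0.4392, 0.0275]
tool_rot: [-0.753, 1.57, -0.806]
contact_force: [-0.4, 0.7, 1.8]
opening: 0.0522
```

Emit:
jog_arm(plan=[0,0,0,0,0,0,0.56,0,0,0,0,0,0,0.56,0,0,0,0,0,0,0.56,0,0,0,-0.6,0,0,0.56,0,0,0,-4,0,0,0.56,0,0,0,-9,0,0,0.56,0,0,0,-13,4,0,0.7,0,0,0,-13,9,0,0.7,0,0,0,-13,14,0,0.7,0,0,0,-13,19,0,0.7])

```text
time: 24.15
tool_pos: [0.431, -0.2525, 0.1581]
tool_rot: [-0.46, 1.569, -0.514]
contact_force: [0.1, 0.6, 0.1]
opening: 0.078
```

Emit:
jog_arm(plan=[0,0,0,0,5,0,0.7,0,0,0,0,10,0,0.7,0,0,0,0,15,0,0.7,0,0,0,0,20,0,0.7,0,0,0,0,22,0,0.7])

```text
time: 24.65
tool_pos: [0.4421, -0.0308, 0.1578]
tool_rot: [1.121, 1.57, 1.071]
contact_force: [0.4, 0.2, -0.1]
opening: 0.0779
```

```bash
python3 - <<'E'
from h import *
st(); cam("scene","s18",(110,130,370,330),3);cam("top","t8",(320,150,540,380),3)
E
```

```text
t 24.65 pos [ 0.4421 -0.0308  0.1578] F [ 0.4  0.2 -0.1] op 0.0779 q [-0.24  0.27  1.84  0.    1.03 -0.19]
[[ 0.     0.05   0.999]
 [ 0.001  0.999 -0.05 ]
 [-1.     0.001  0.   ]]
```

View pics/s18.png

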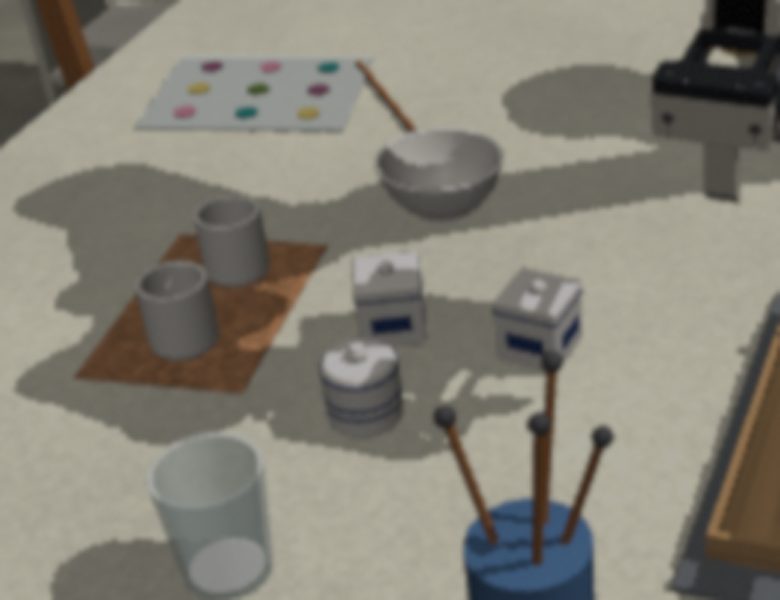

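View pics/t8.png

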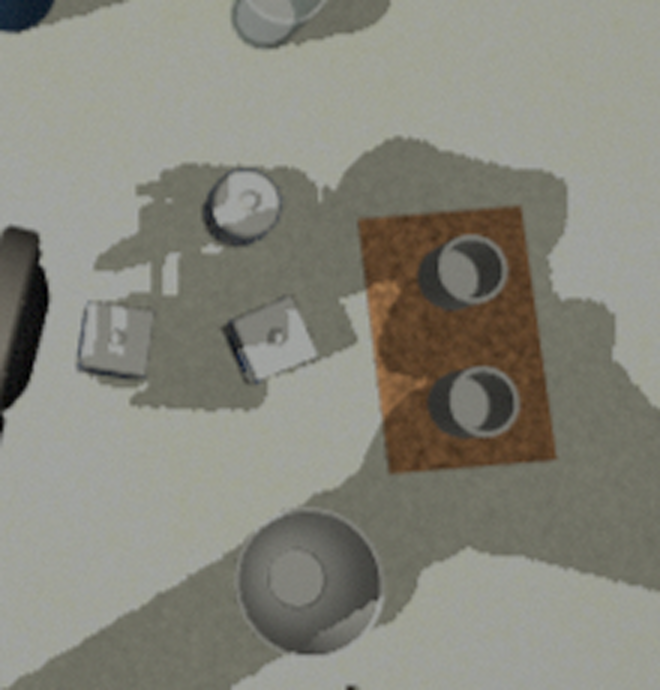

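```bash
python3 - <<'E'
from h import *
st(); go([.4675,-.1682,.12],down(-.107)); print(tw(-.09,0,0),tw(0,0,0),tw(.09,0,0))
E
```

```text
t 24.75 pos [ 0.4426 -0.0319  0.1577] F [-0.3 -0.8  0.3] op 0.078 q [-0.25  0.27  1.84  0.    1.03 -0.2 ]
[[ 0.001  0.048  0.999]
 [ 0.     0.999 -0.048]
 [-1.     0.     0.001]]
TURN [ 3.4  0.  -0. ] SHIFT [  3.77 -13.49   3.15] dist mm 144 rot 3
[0.43680802 0.04440824 0.        ] [0.5267 0.04   0.    ] [0.61659198 0.03559176 0.        ]
```

Emit:
jog_arm(plan=[3.4,0,0,0,-5,1,0.6,3.4,0,0,1,-10,2.5,0.6,3.4,0,0,3,-13.5,3.15,0.6,3.4,0,0,3.5,-13.5,3.15,0.6,3.4,0,0,3.5,-13.5,3.15,0.6])

```text
time: 25.25
tool_pos: [0.466, -0.1722, 0.1212]
tool_rot: [2.704, 1.568, 2.589]
contact_force: [-0.7, 0.2, -0.5]
opening: 0.0735
```

```bash
python3 - <<'E'
from h import *
st(); go([.4675,-.1682,.026],down(-.107))
E
```

```text
t 25.25 pos [ 0.466  -0.1722  0.1212] F [-0.7  0.2 -0.5] op 0.0735 q [-0.51  0.41  1.75  0.    0.99 -0.39]
[[-0.002  0.115  0.993]
 [ 0.001  0.993 -0.115]
 [-1.     0.001 -0.002]]
TURN [-0.5 -0.1 -0.1] SHIFT [9.52 0.4  0.13] dist mm 95 rot 0
```

Emit:
jog_arm(plan=[0,0,0,3,0,0,0.6,0,0,0,6,0,0,0.6,0,0,0,8,0,0,0.6,0,0,0,9,0,0,0.6,0,0,0,9.5,0,0,0.6,0,0,0,9.5,0,0,0.6])

```text
time: 25.85
tool_pos: [0.4673, -0.1706, 0.0275]
tool_rot: [-0.029, 1.57, -0.141]
contact_force: [0.1, 0.2, -0.4]
opening: 0.0732
```

```bash
python3 - <<'E'
from h import *
st(); go([.4675,-.1682,.026],down(-.107))
E
```

```text
t 25.85 pos [ 0.4673 -0.1706  0.0275] F [ 0.1  0.2 -0.4] op 0.0732 q [-0.5   0.55  1.84  0.    0.75 -0.39]
[[ 0.     0.111  0.994]
 [-0.     0.994 -0.111]
 [-1.    -0.     0.   ]]
TURN [-0.3  0.   0. ] SHIFT [ 0.15  0.24 -0.  ] dist mm 3 rot 0
```

Emit:
jog_arm(plan=[0,0,0,0.1,0.2,0,0.6,0,0,0,0.1,0.2,0,-1,0,0,0,0.1,0.2,0,-1,0,0,0,0.1,0.2,0,-1,0,0,0,0.1,0.2,0,-1,0,0,0,0.1,0.2,0,-1])

```text
time: 26.45
tool_pos: [0.4674, -0.1689, 0.0265]
tool_rot: [-0.186, 1.57, -0.298]
contact_force: [-0.3, 0.0, 3.5]
opening: 0.05
```

```bash
python3 - <<'E'
from h import *
st(); cam("scene","s19",(210,130,410,330),3)
E
```

```text
t 26.45 pos [ 0.4674 -0.1689  0.0265] F [-0.3  0.   3.5] op 0.05 q [-0.5   0.55  1.84  0.    0.75 -0.39]
[[ 0.     0.112  0.994]
 [-0.     0.994 -0.112]
 [-1.    -0.     0.   ]]
```

View pics/s19.png

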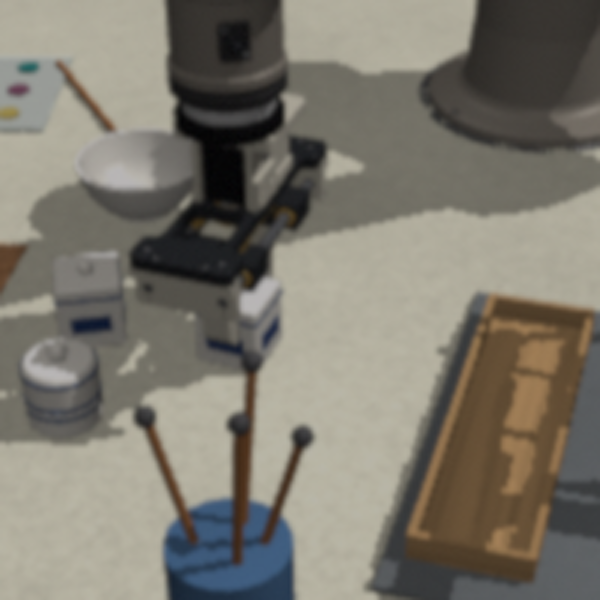

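```bash
python3 - <<'E'
from h import *
st(); go([.4368,.0444,.0265],down(W))
E
```

```text
t 26.5 pos [ 0.4674 -0.1689  0.0265] F [-1.1  1.3  4. ] op 0.0499 q [-0.5   0.55  1.84  0.    0.75 -0.39]
[[ 0.     0.112  0.994]
 [-0.     0.994 -0.112]
 [-1.    -0.     0.   ]]
TURN [-3.6  0.   0. ] SHIFT [-1.000e-02  2.086e+01 -5.420e+00] dist mm 216 rot 4
```

Emit:
jog_arm(plan=[0,0,0,-0.5,0,0,-1,0,0,0,-2.5,0,0,-1,0,0,0,-6,1,0,-1,-1,0,0,-7,5,-1,-1,-2,0,0,-7,9,-2.5,-1,-3.6,0,0,-7,13,-4,-1,-3.6,0,0,-7,17,-5.2,-1,-3.6,0,0,-7,20.5,-5.4,-1,-3.6,0,0,-7,20.86,-5.4,-1,-3.6,0,0,-7,20.86,-5.4,-1])

```text
time: 27.5
tool_pos: [0.4367, 0.0452, 0.0962]
tool_rot: [-2.764, 1.571, -2.811]
contact_force: [0.4, -1.0, -1.7]
opening: 0.0498
```

Emit:
jog_arm(plan=[0,0,0,0,0,0,-1,0,0,0,0,0,0,-1])

```text
time: 27.7
tool_pos: [0.437, 0.0435, 0.0961]
tool_rot: [-2.684, 1.571, -2.735]
contact_force: [0.3, 0.1, -2.5]
opening: 0.05
```

```bash
python3 - <<'E'
from h import *
st(); go([.4368,.0444,.036],down(W)); cam("scene","s20",(250,80,510,280),3)
E
```

```text
t 27.7 pos [0.437  0.0435 0.0961] F [ 0.3  0.1 -2.5] op 0.05 q [-0.08  0.35  1.93 -0.    0.86 -0.02]
[[-0.     0.051  0.999]
 [-0.     0.999 -0.051]
 [-1.    -0.    -0.   ]]
TURN [-0.1 -0.   0. ] SHIFT [ 6.01  0.09 -0.02] dist mm 60 rot 0
```

View pics/s20.png

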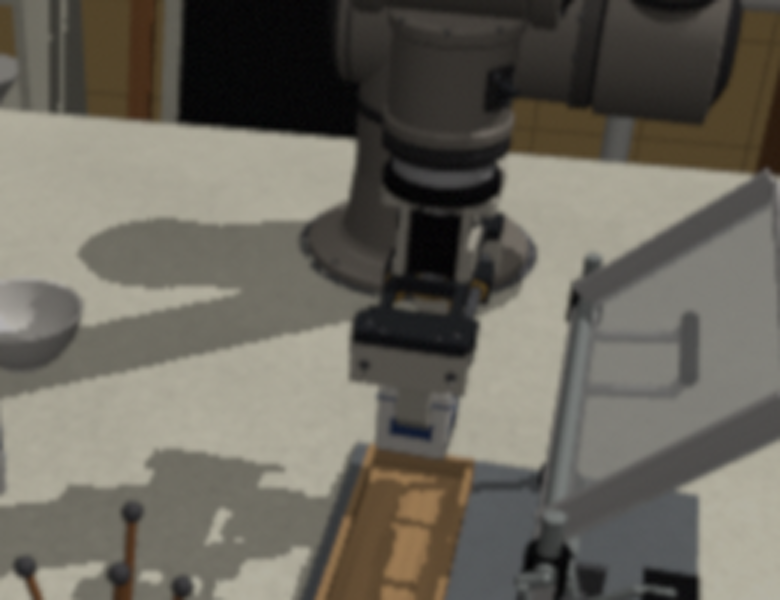

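Emit:
jog_arm(plan=[0,0,0,2.5,0.05,0,-1,0,0,0,4.5,0.05,0,-1,0,0,0,5.5,0.05,0,-1,0,0,0,5.9,0.05,0,-1,0,0,0,6.05,0.05,0,-1,0,0,0,6.15,0.05,0,-1,0,0,0,6.15,0.05,0,-1])

```text
time: 28.45
tool_pos: [0.4374, 0.0448, 0.0355]
tool_rot: [-0.082, 1.569, -0.131]
contact_force: [-1.4, -1.7, 1.2]
opening: 0.0503
```

Emit:
jog_arm(plan=[0,0,0,0.05,0,0,0.5,0,0,0,0.05,0,0,0.5,0,0,0,0,0,0,0.5,0,0,0,-0.6,0,0,0.5,0,0,0,-4,0,0,0.5,0,0,0,-9,0,0,0.5,0,0,0,-9,-5,0,0.56,0,0,0,-9,-10,0,0.56,0,0,0,-9,-10,0,0.56])

```text
time: 29.35
tool_pos: [0.4325, -0.0598, 0.1258]
tool_rot: [-0.634, 1.567, -0.689]
contact_force: [-0.8, 0.6, 0.5]
opening: 0.0715
```

```bash
python3 - <<'E'
from h import *
st(); go([.469,-.285,.12],down(.398)); cam("scene","s21",(110,130,410,330),2.6);cam("top","t9",(220,140,520,360),2.6)
E
```

```text
t 29.35 pos [ 0.4325 -0.0598  0.1258] F [-0.8  0.6  0.5] op 0.0715 q [-0.31  0.3   1.9  -0.    0.93 -0.26]
[[ 0.003  0.054  0.999]
 [-0.002  0.999 -0.054]
 [-1.    -0.002  0.003]]
TURN [-25.9   0.1   0.1] SHIFT [  0.63 -22.29   4.87] dist mm 228 rot 26
```

View pics/s21.png

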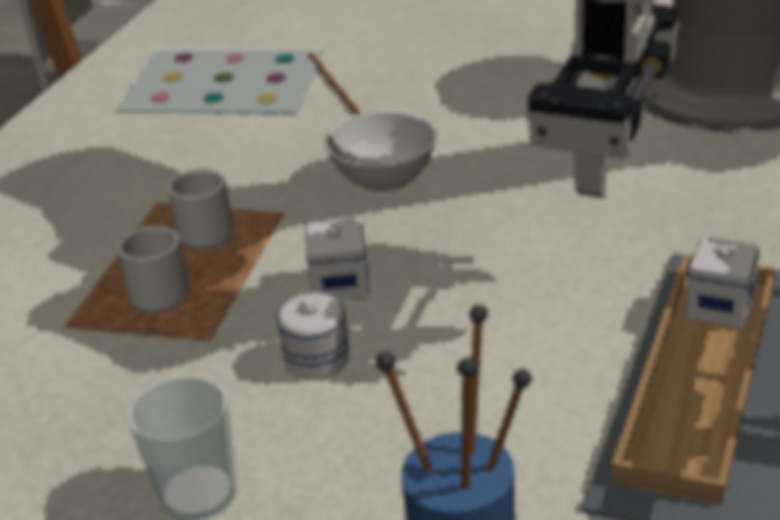

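View pics/t9.png

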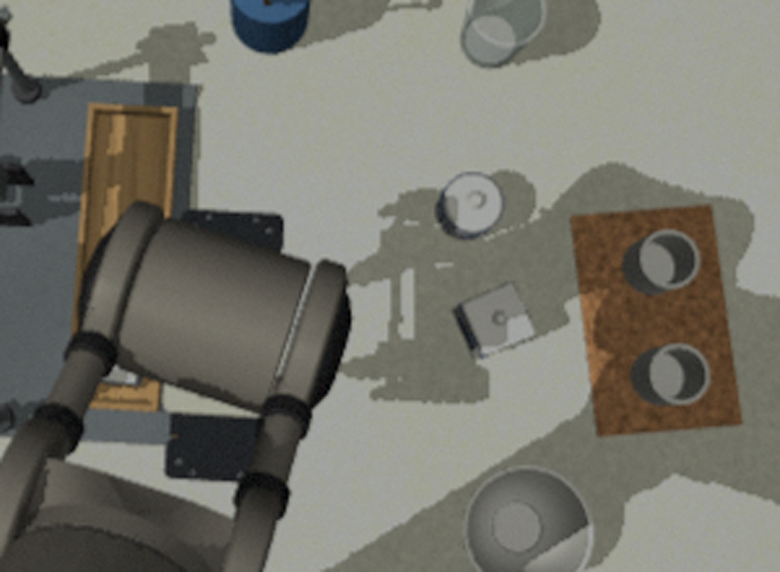

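Emit:
jog_arm(plan=[-5,0,0,-0.5,-4,1,0.6,-10,0,0,-0.5,-9,2,0.6,-15,0,0,-0.5,-14,3,0.6,-20,0,0,-0.5,-19,4.2,0.6,-25.9,0,0,0,-22.2,4.87,0.6,-25.9,0,0,0.5,-22.2,4.87,0.6,-25.9,0,0,0.5,-22.2,4.87,0.6,-25.9,0,0,0.5,-22.2,4.87,0.6])

```text
time: 30.25
tool_pos: [0.4697, -0.2768, 0.1194]
tool_rot: [1.819, 1.569, 2.223]
contact_force: [0.8, -0.1, 0.7]
opening: 0.0731
```

```bash
python3 - <<'E'
from h import *
st(); go([.469,-.285,.026],down(.398)); c=cam("scene","s22",(160,130,360,330),3)
E
```

```text
t 30.25 pos [ 0.4697 -0.2768  0.1194] F [ 0.8 -0.1  0.7] op 0.0731 q [-0.67  0.49  1.62  0.    1.04 -1.08]
[[-0.001 -0.393  0.92 ]
 [ 0.002  0.92   0.393]
 [-1.     0.002 -0.   ]]
TURN [ 0.3 -0.  -0.1] SHIFT [ 9.34 -0.74 -0.39] dist mm 94 rot 0
```

View pics/s22.png

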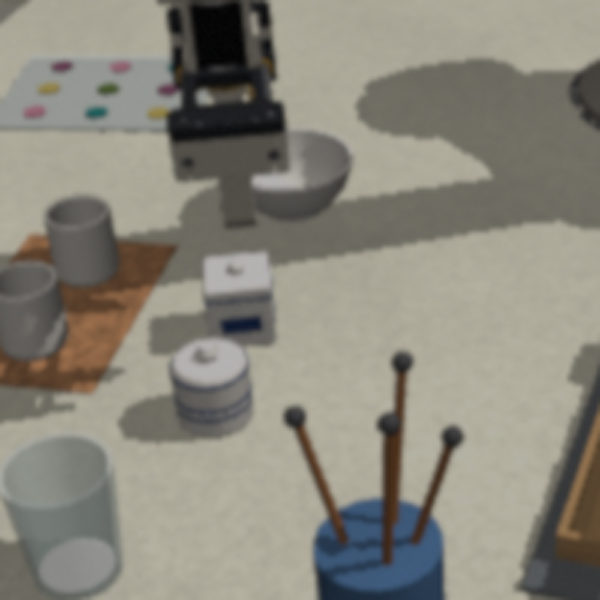

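Emit:
jog_arm(plan=[0,0,0,2,-0.65,-0.35,0.6,0,0,0,5,-0.65,-0.35,0.6,0,0,0,7.5,-0.65,-0.35,0.6,0,0,0,9,-0.65,-0.35,0.6,0,0,0,9.35,-0.65,-0.35,0.6,0,0,0,9.35,-0.65,-0.35,0.6,0,0,0,9.35,-0.65,-0.35,0.6])

```text
time: 31.0
tool_pos: [0.4699, -0.2863, 0.0273]
tool_rot: [-1.009, 1.569, -0.606]
contact_force: [-0.4, -0.3, -0.6]
opening: 0.0733
```

```bash
python3 - <<'E'
from h import *
st(); go([.469,-.285,.026],down(.398)); c=cam("scene"); print(atz(c,228,248.3,.058)); c=cam("top"); print(atz(c,403.3,216.4,.058))
E
```

```text
t 31.0 pos [ 0.4699 -0.2863  0.0273] F [-0.4 -0.3 -0.6] op 0.0733 q [-0.69  0.62  1.69  0.    0.83 -1.09]
[[ 0.002 -0.393  0.92 ]
 [-0.001  0.92   0.393]
 [-1.    -0.002  0.001]]
TURN [0.3 0.1 0.1] SHIFT [ 0.13  0.15 -0.03] dist mm 2 rot 0
[ 0.57344926 -0.2665149   0.058     ]
[ 0.57119361 -0.26915631  0.058     ]
```

Emit:
jog_arm(plan=[0,0,0,0.1,0.15,0,-1,0,0,0,0.1,0.15,0,-1,0,0,0,0.1,0.15,0,-1,0,0,0,0.1,0.15,0,-1,0,0,0,0.1,0.15,0,-1])

```text
time: 31.6
tool_pos: [0.4684, -0.2851, 0.0253]
tool_rot: [2.293, 1.571, 2.696]
contact_force: [-0.8, -0.2, 2.4]
opening: 0.05
```

```bash
python3 - <<'E'
from h import *
st(); go([.5267,.040,.026],down(W))
E
```

```text
t 31.6 pos [ 0.4684 -0.2851  0.0253] F [-0.8 -0.2  2.4] op 0.05 q [-0.69  0.62  1.69 -0.    0.83 -1.09]
[[-0.    -0.392  0.92 ]
 [ 0.     0.92   0.392]
 [-1.     0.    -0.   ]]
TURN [25.9 -0.  -0. ] SHIFT [-0.07 27.62 18.11] dist mm 330 rot 26
```

Emit:
jog_arm(plan=[0,0,0,-0.5,0,0,-1,0,0,0,-3,0,0,-1,0,0,0,-7,0,0,-1,4,0,0,-8,4,2,-1,8,0,0,-8,8,5,-1,13,0,0,-8,12,8,-1,18,0,0,-8,16,10.5,-1,22,0,0,-8,20,13.2,-1,25.9,0,0,-8,24,15.8,-1,25.9,0,0,-8,27.6,18.1,-1])

```text
time: 32.6
tool_pos: [0.5268, 0.0422, 0.1054]
tool_rot: [1.196, 1.57, 1.146]
contact_force: [1.8, -0.5, -2.2]
opening: 0.0496
```

Emit:
jog_arm(plan=[0,0,0,0,0,0,-1,0,0,0,0,0,0,-1,0,0,0,0,0,0,-1])

```text
time: 32.9
tool_pos: [0.5266, 0.039, 0.1051]
tool_rot: [-2.598, 1.57, -2.648]
contact_force: [-0.0, -0.7, -2.3]
opening: 0.0498
```

```bash
python3 - <<'E'
from h import *
st(); go([.5267,.0405,.035],down(W)); cam("scene","s23",(250,80,510,280),3)
E
```

```text
t 32.9 pos [0.5266 0.039  0.1051] F [-0.  -0.7 -2.3] op 0.0498 q [-0.07  0.48  1.68 -0.    0.98 -0.02]
[[-0.     0.05   0.999]
 [-0.     0.999 -0.05 ]
 [-1.    -0.    -0.   ]]
TURN [-0. -0.  0.] SHIFT [7.01 0.15 0.01] dist mm 70 rot 0
```

View pics/s23.png

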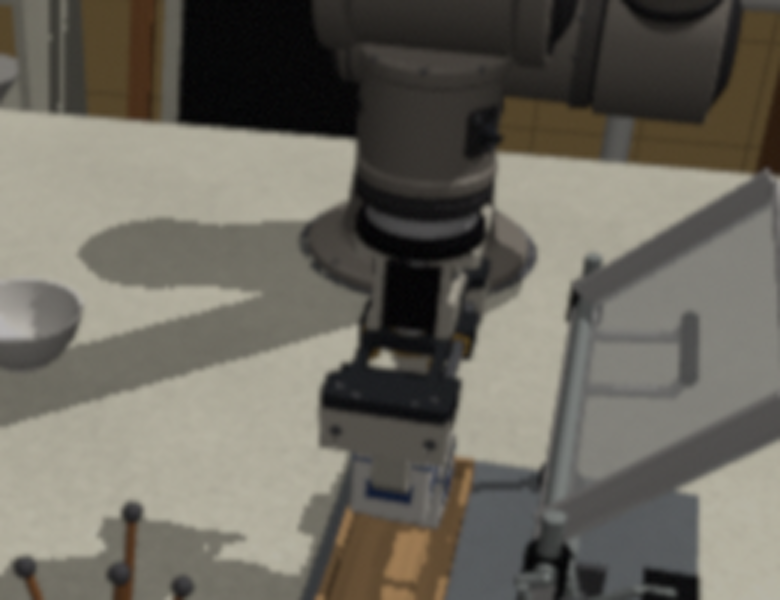

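Emit:
jog_arm(plan=[0,0,0,2.5,0.1,0,-1,0,0,0,5,0.1,0,-1,0,0,0,6.3,0.1,0,-1,0,0,0,6.8,0.1,0,-1,0,0,0,7,0.1,0,-1,0,0,0,7.15,0.1,0,-1,0,0,0,7.15,0.1,0,-1])

```text
time: 33.65
tool_pos: [0.5274, 0.0405, 0.0345]
tool_rot: [0.025, 1.569, -0.024]
contact_force: [0.5, 0.3, -0.8]
opening: 0.0496
```

Emit:
jog_arm(plan=[0,0,0,0.05,0,0,-1,0,0,0,0.1,0,0,-1,0,0,0,0.1,0,0,-1])

```text
time: 33.95
tool_pos: [0.5274, 0.0406, 0.0343]
tool_rot: [-0.155, 1.569, -0.204]
contact_force: [-2.3, -0.5, 8.8]
opening: 0.05
```

Emit:
jog_arm(plan=[0,0,0,-0.05,0,0,0.4,0,0,0,-0.1,0,0,0.4,0,0,0,-0.1,0,0,0.4,0,0,0,-0.6,0,0,0.4,0,0,0,-4,0,0,0.4,0,0,0,-9,0,0,0.4,0,0,0,-10,-5,-3,0.6,0,0,0,-10,-10,-6,0.6,0,0,0,-10,-10,-6,0.6])

```text
time: 34.85
tool_pos: [0.46, -0.0582, 0.1335]
tool_rot: [-1.417, 1.57, -1.467]
contact_force: [0.4, 0.6, -0.5]
opening: 0.0733
```

```bash
python3 - <<'E'
from h import *
st(); go([.572,-.268,.12],down(W)); cam("scene","s24",(110,130,410,330),2.6);cam("top","t10",(220,140,520,360),2.6)
E
```

```text
t 34.85 pos [ 0.46   -0.0582  0.1335] F [ 0.4  0.6 -0.5] op 0.0733 q [-0.29  0.34  1.82 -0.    0.98 -0.24]
[[ 0.     0.05   0.999]
 [-0.001  0.999 -0.05 ]
 [-1.    -0.001  0.   ]]
TURN [-0.1  0.   0. ] SHIFT [  1.37 -20.39  12.24] dist mm 238 rot 0
```

View pics/s24.png

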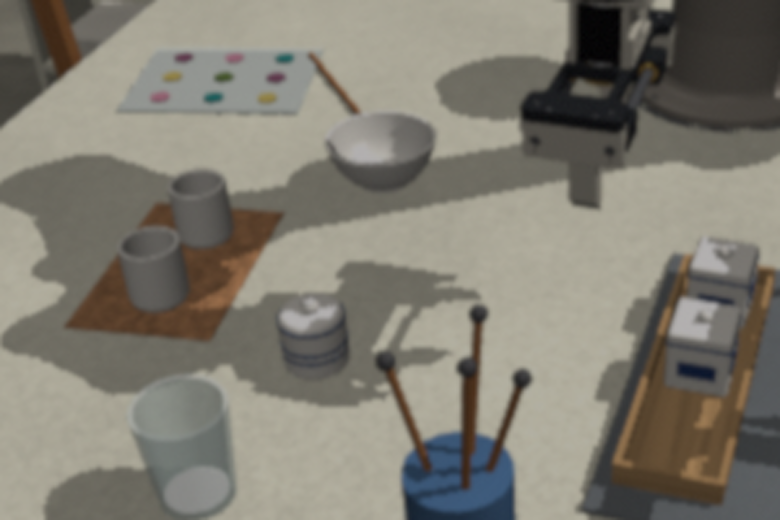

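View pics/t10.png

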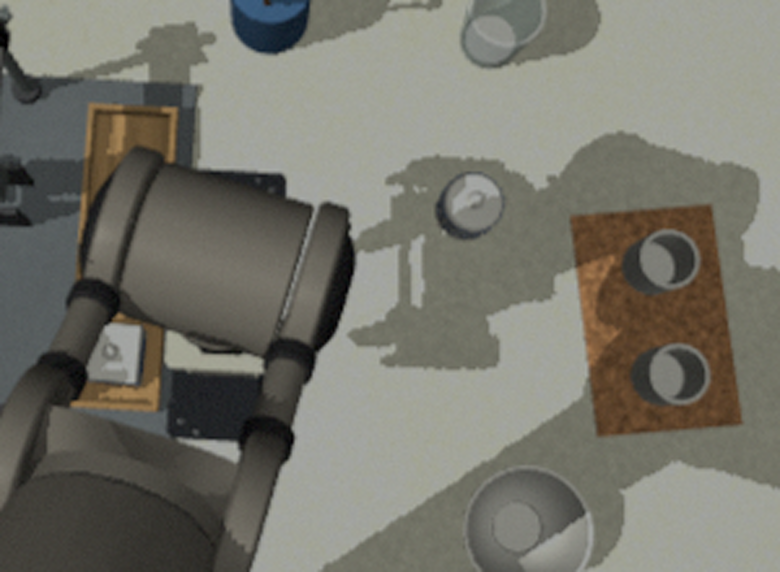

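Emit:
jog_arm(plan=[0,0,0,0,-4,2.4,0.6,0,0,0,0,-8,4.8,0.6,0,0,0,0,-12,7.2,0.6,0,0,0,0,-16,9.6,0.6,0,0,0,1,-20,12.2,0.6,0,0,0,1.3,-20.4,12.2,0.6,0,0,0,1.3,-20.4,12.2,0.6,0,0,0,1.3,-20.4,12.2,0.6])

```text
time: 35.75
tool_pos: [0.5738, -0.2642, 0.1194]
tool_rot: [2.264, 1.569, 2.216]
contact_force: [-0.2, -0.3, 0.1]
opening: 0.0735
```

```bash
python3 - <<'E'
from h import *
st(); go([.572,-.268,.026],down(W))
E
```

```text
t 35.75 pos [ 0.5738 -0.2642  0.1194] F [-0.2 -0.3  0.1] op 0.0735 q [-0.55  0.63  1.35  0.    1.16 -0.51]
[[-0.001  0.048  0.999]
 [ 0.001  0.999 -0.048]
 [-1.     0.001 -0.001]]
TURN [ 0.  -0.1 -0.1] SHIFT [ 9.34 -0.39 -0.15] dist mm 94 rot 0
```

Emit:
jog_arm(plan=[0,0,0,2,-0.3,-0.1,0.6,0,0,0,5,-0.3,-0.1,0.6,0,0,0,7.5,-0.3,-0.1,0.6,0,0,0,9,-0.3,-0.1,0.6,0,0,0,9.35,-0.3,-0.1,0.6,0,0,0,9.35,-0.3,-0.1,0.6,0,0,0,9.35,-0.3,-0.1,0.6])

```text
time: 36.45
tool_pos: [0.5736, -0.2689, 0.0277]
tool_rot: [-0.456, 1.568, -0.505]
contact_force: [0.4, -0.2, -0.1]
opening: 0.0735
```

```bash
python3 - <<'E'
from h import *
st(); go([.572,-.268,.026],down(W)); cam("scene","s25",(160,130,360,330),3)
E
```

```text
t 36.45 pos [ 0.5736 -0.2689  0.0277] F [ 0.4 -0.2 -0.1] op 0.0735 q [-0.56  0.74  1.43  0.    0.97 -0.51]
[[ 0.002  0.049  0.999]
 [-0.001  0.999 -0.049]
 [-1.    -0.001  0.002]]
TURN [0.  0.1 0.1] SHIFT [ 0.17  0.08 -0.16] dist mm 2 rot 0
```

View pics/s25.png

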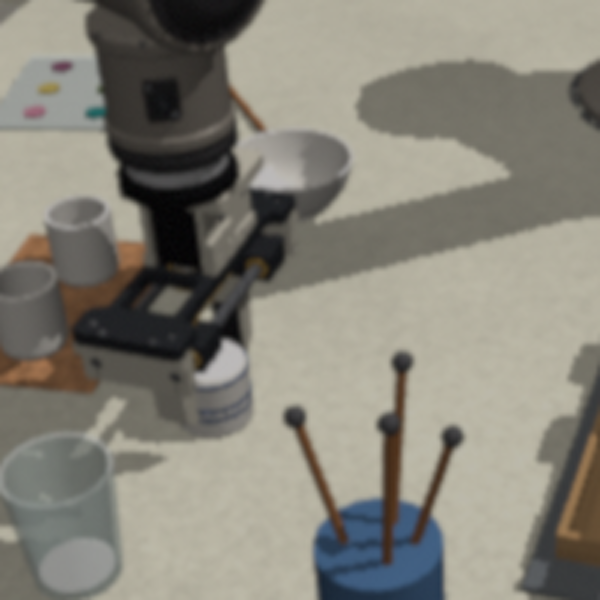

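Emit:
jog_arm(plan=[0,0,0,0.1,0.15,-0.1,-1,0,0,0,0.1,0.15,-0.1,-1,0,0,0,0.1,0.15,-0.1,-1,0,0,0,0.1,0.15,-0.1,-1,0,0,0,0.1,0.15,-0.1,-1], newtons=30)

```text
time: 37.0
tool_pos: [0.5716, -0.2672, 0.0255]
tool_rot: [2.824, 1.57, 2.775]
contact_force: [-2.4, 0.1, 4.3]
opening: 0.0535
```

```bash
python3 - <<'E'
from h import *
st(); go(tw(.09,0,.0265),down(W)); cam("scene","s26",(160,130,360,330),3)
E
```

```text
t 37.0 pos [ 0.5716 -0.2672  0.0255] F [-2.4  0.1  4.3] op 0.0535 q [-0.56  0.74  1.44 -0.    0.97 -0.51]
[[-0.     0.049  0.999]
 [ 0.     0.999 -0.049]
 [-1.     0.    -0.   ]]
TURN [-0. -0. -0.] SHIFT [-0.1  30.47  3.01] dist mm 306 rot 0
```

View pics/s26.png

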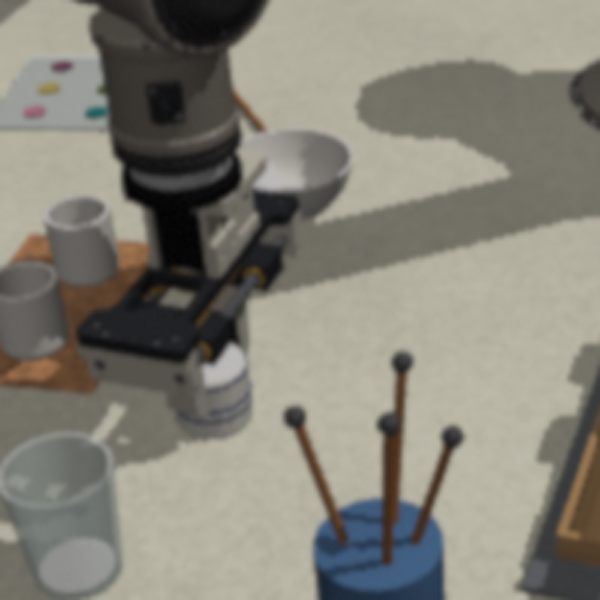

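Emit:
jog_arm(plan=[0,0,0,-0.5,0,0,-1,0,0,0,-3,0,0,-1,0,0,0,-6,2,-1,-1,0,0,0,-6,7,-2.5,-1,0,0,0,-6,12,-2.5,-1,0,0,0,-6,17,-2.5,-1,0,0,0,-6,22,-2.5,-1,0,0,0,-6,26.5,-1,-1,0,0,0,-6,30,2,-1,0,0,0,-6,30.5,3,-1])

```text
time: 38.05
tool_pos: [0.6189, 0.0406, 0.0853]
tool_rot: [0.497, 1.568, 0.452]
contact_force: [0.5, -0.2, -2.5]
opening: 0.0533
```

Emit:
jog_arm(plan=[0,0,0,0,0,0,-1,0,0,0,0,0,0,-1,0,0,0,0,0,0,-1])

```text
time: 38.35
tool_pos: [0.6158, 0.035, 0.0848]
tool_rot: [-3.106, 1.569, 3.127]
contact_force: [-0.2, -0.5, -1.6]
opening: 0.0526
```

```bash
python3 - <<'E'
from h import *
st(); go(tw(.09,0,.0345),down(W)); cam("scene","s27",(280,120,480,320),3)
E
```

```text
t 38.35 pos [0.6158 0.035  0.0848] F [-0.2 -0.5 -1.6] op 0.0526 q [-0.07  0.64  1.44 -0.    1.06 -0.02]
[[-0.001  0.05   0.999]
 [ 0.     0.999 -0.05 ]
 [-1.    -0.    -0.001]]
TURN [-0.1 -0.1  0. ] SHIFT [5.03 0.06 0.08] dist mm 50 rot 0
```

View pics/s27.png

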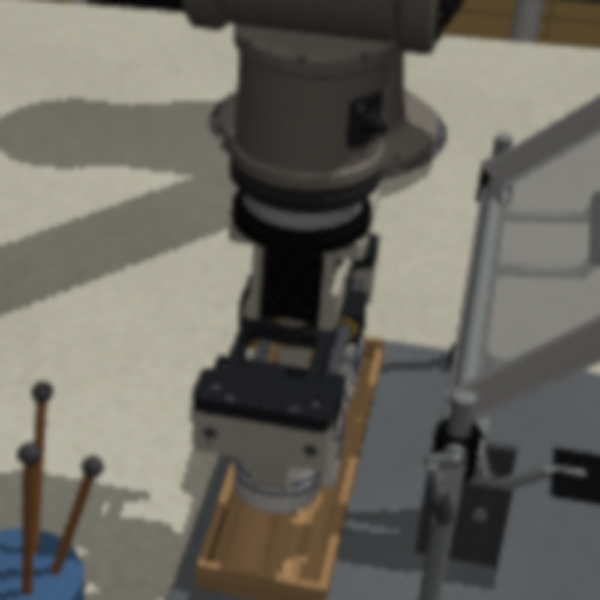

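Emit:
jog_arm(plan=[0,0,0,2,0.1,0.1,-1,0,0,0,3.8,0.1,0.1,-1,0,0,0,4.6,0.1,0.1,-1,0,0,0,4.9,0.1,0.1,-1,0,0,0,5.1,0.1,0.1,-1,0,0,0,5.2,0.1,0.1,-1,0,0,0,5.2,0.1,0.1,-1])

```text
time: 39.1
tool_pos: [0.618, 0.0366, 0.0345]
tool_rot: [-0.304, 1.57, -0.353]
contact_force: [-2.5, -1.8, 3.6]
opening: 0.0534
```

Contact. Release and rise.

Emit:
jog_arm(plan=[0,0,0,0,0,0,0.5,0,0,0,0,0,0,0.5,0,0,0,0,0,0,0.5,0,0,0,-0.6,0,0,0.5,0,0,0,-4,0,0,0.5,0,0,0,-9,0,0,0.5,0,0,0,-14,0,-5,0.5,0,0,0,-19,-5,-10,0.5,0,0,0,-24,-10,-10,0,0,0,0,-24,-12,-10,0])

```text
time: 40.1
tool_pos: [0.5199, -0.0534, 0.257]
tool_rot: [-0.028, 1.568, -0.075]
contact_force: [1.7, -1.6, -0.6]
opening: 0.0574
```

Emit:
jog_arm(plan=[-8,0,0,-3,-3,-3,0,-16,0,0,-6,-6,-6,0,-24,0,0,-6,-10,-8,0,-24,0,0,-6,-12,-10,0])

```text
time: 40.5
tool_pos: [0.4143, -0.1704, 0.316]
tool_rot: [-1.023, 1.567, -0.65]
contact_force: [1.0, -0.7, -1.2]
opening: 0.0457
```

```bash
python3 - <<'E'
from h import *
st(); cam("scene","s28",(110,130,410,330),2.6);cam("top","t11",(180,140,480,360),2.6)
E
```

```text
t 40.5 pos [ 0.4143 -0.1704  0.316 ] F [ 1.  -0.7 -1.2] op 0.0457 q [-0.56  0.14  1.55 -0.    1.45 -0.93]
[[ 0.003 -0.364  0.931]
 [-0.002  0.931  0.364]
 [-1.    -0.003  0.002]]
```

View pics/s28.png

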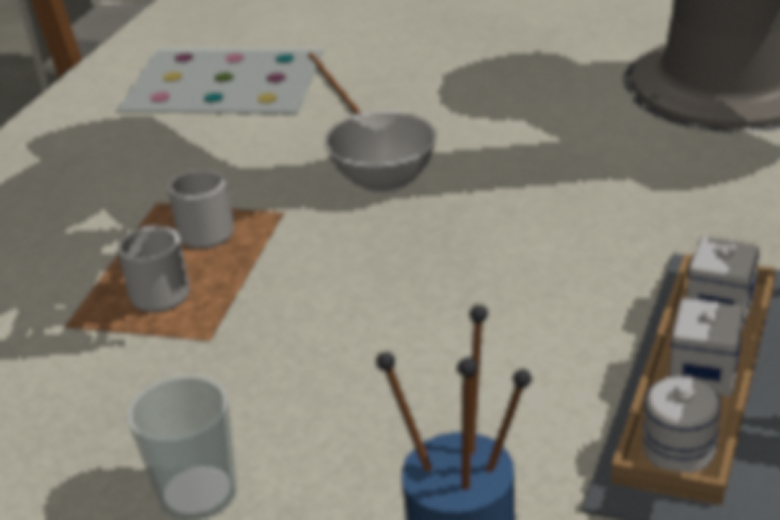

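View pics/t11.png

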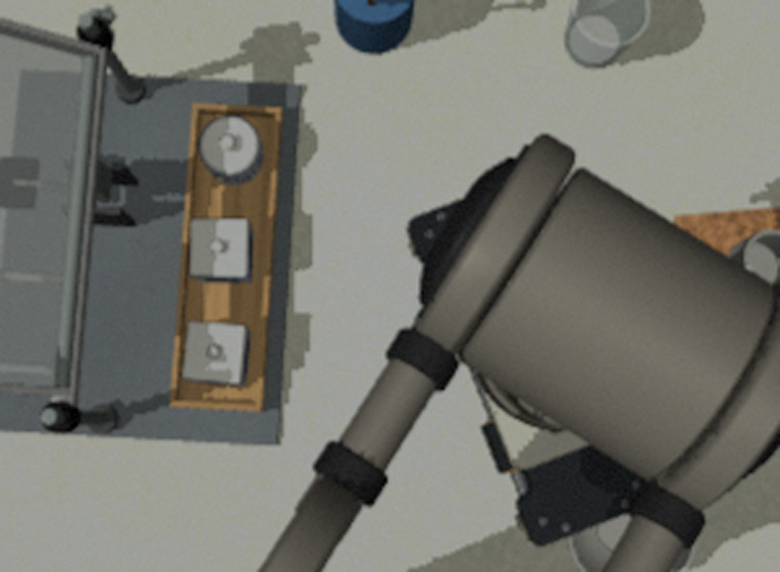

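```bash
python3 - <<'E'
from h import *
c=cam("top"); s=cam("scene")
for q,z in[((230,143),.068),((222,246),.068),((214,351),.068)]:
    p=atz(c,180+q[0]/2.6-.3,140+q[1]/2.6-.3,z)-[*TR[:2],0]; print("top",(np.array([[np.cos(W),np.sin(W)],[-np.sin(W),np.cos(W)]])@p[:2]).round(4))
for q in[(687,393),(708,317),(725,252)]:
    p=atz(s,110+q[0]/2.6-.3,130+q[1]/2.6-.3,.068)-[*TR[:2],0]; print("scn",(np.array([[np.cos(W),np.sin(W)],[-np.sin(W),np.cos(W)]])@p[:2]).round(4))
th=2.4; B=tw(-.011,.1-.182*np.cos(th),.167+.182*np.sin(th)); print(B); go(B+[0,0,.1],down(W+np.pi/2))
E
```

```text
top [ 0.0907 -0.001 ]
top [ 0.0007 -0.0006]
top [-0.0887 -0.0002]
scn [0.0921 0.004 ]
scn [0.0005 0.003 ]
scn [-0.0902  0.0012]
[0.52718469 0.27446333 0.2899343 ]
TURN [-66.1   0.    0.1] SHIFT [-7.5  37.31 26.42] dist mm 463 rot 66
```

Emit:
jog_arm(plan=[-7,0,0,-4,2,1,-0.48,-14,0,0,-8,6,4,-0.48,-21,0,0,-8.5,10,7,-0.48,-28,0,0,-8.5,14,10,-0.48,-35,0,0,-8.5,18,13,-0.48,-42,0,0,-8.5,22,16,-0.48,-49,0,0,-8.5,26,19,-0.48,-56,0,0,-8.5,30,22,-0.48,-63,0,0,-8.5,34,25,-0.48,-66.1,0,0,-8,37.3,26.4,-0.48])

```text
time: 41.7
tool_pos: [0.5266, 0.2787, 0.394]
tool_rot: [-0.816, 1.57, 0.713]
contact_force: [1.3, -1.1, 0.4]
opening: 0.0239
```

Emit:
jog_arm(plan=[0,0,0,0,0,0,-0.48,0,0,0,0,0,0,-0.48,0,0,0,0,0,0,-0.48])

```text
time: 42.0
tool_pos: [0.5261, 0.2748, 0.3945]
tool_rot: [-2.247, 1.571, -0.723]
contact_force: [0.1, -0.9, 0.2]
opening: 0.0241
```

```bash
python3 - <<'E'
from h import *
st()
th=2.4; B=tw(-.011,.1-.182*np.cos(th),.167+.182*np.sin(th)); print(B); go(B+[0,0,-.010],down(W+np.pi/2))
cam("scene","s29",(380,40,640,240),3)
E
```

```text
t 42.0 pos [0.5261 0.2748 0.3945] F [ 0.1 -0.9  0.2] op 0.0241 q [ 0.35  0.42  0.95 -0.    1.77 -1.17]
[[ 0.    -0.999  0.047]
 [-0.     0.047  0.999]
 [-1.    -0.    -0.   ]]
[0.52718469 0.27446333 0.2899343 ]
TURN [ 0.1 -0.   0. ] SHIFT [11.45 -0.11 -0.03] dist mm 115 rot 0
```

View pics/s29.png

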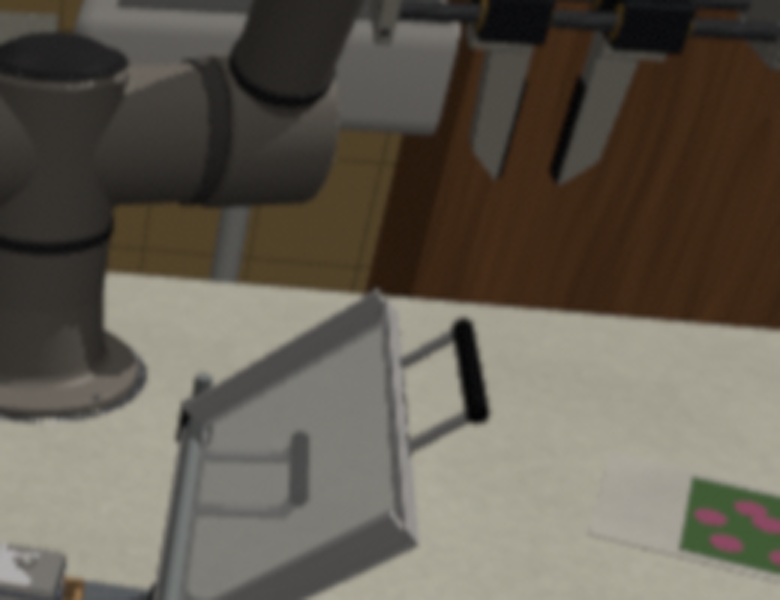

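Emit:
jog_arm(plan=[0,0,0,4,0,0.1,-0.45,0,0,0,7,0,0.1,-0.45,0,0,0,9,0,0.1,-0.45,0,0,0,10.3,0,0.1,-0.45,0,0,0,11,0,0.1,-0.45,0,0,0,11.5,0,0.1,-0.45,0,0,0,11.5,0,0.1,-0.45], newtons=25)

```text
time: 42.75
tool_pos: [0.5265, 0.2753, 0.2796]
tool_rot: [-1.037, 1.57, 0.485]
contact_force: [0.7, -0.7, 0.8]
opening: 0.0252
```

```bash
python3 - <<'E'
from h import *
st()
cam("scene","s30",(380,40,640,240),3)
E
```

```text
t 42.75 pos [0.5265 0.2753 0.2796] F [ 0.7 -0.7  0.8] op 0.0252 q [ 0.35  0.44  1.23  0.    1.47 -1.17]
[[ 0.    -0.999  0.048]
 [ 0.     0.048  0.999]
 [-1.    -0.     0.   ]]
```

View pics/s30.png

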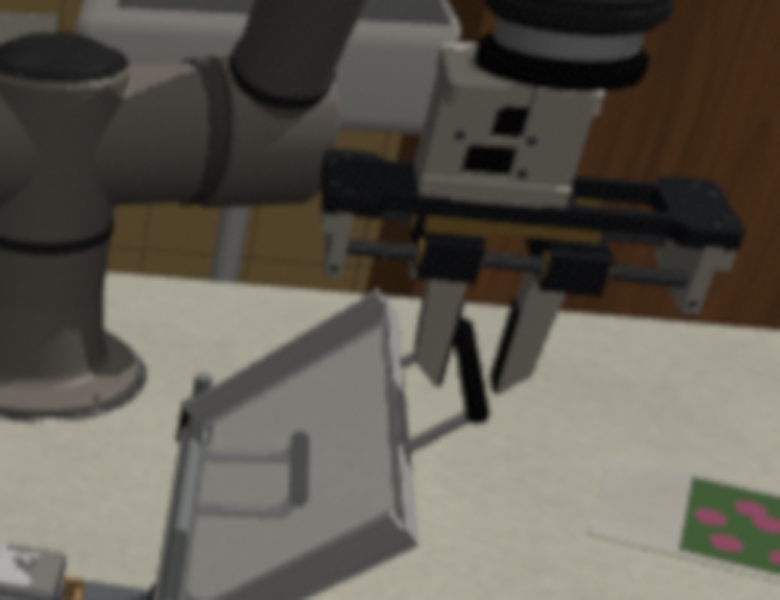

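Emit:
jog_arm(plan=[0,0,0,0,0,0,-1,0,0,0,0,0,0,-1,0,0,0,0,0,0,-1,0,0,0,0,0,0,-1,0,0,0,-0.9,0,-0.9,-1,0,0,0,-1.87,0,-1.99,-1,0,0,0,-3.42,0,-4.23,-1,0,0,0,-4.62,0,-6.68,-1,0,0,0,-5.43,0,-9.28,-1,0,0,0,-5.85,0,-11.98,-1])

```text
time: 43.8
tool_pos: [0.5207, 0.1564, 0.3401]
tool_rot: [-0.743, 1.566, 0.781]
contact_force: [0.6, 2.9, 3.9]
opening: 0.011
```

```bash
python3 - <<'E'
from h import *
st()
cam("scene","s31",(300,40,560,240),3)
E
```

```text
t 43.8 pos [0.5207 0.1564 0.3401] F [0.6 2.9 3.9] op 0.011 q [ 0.15  0.32  1.25  0.    1.57 -1.38]
[[ 0.003 -0.999  0.046]
 [ 0.003  0.046  0.999]
 [-1.    -0.003  0.003]]
```

View pics/s31.png

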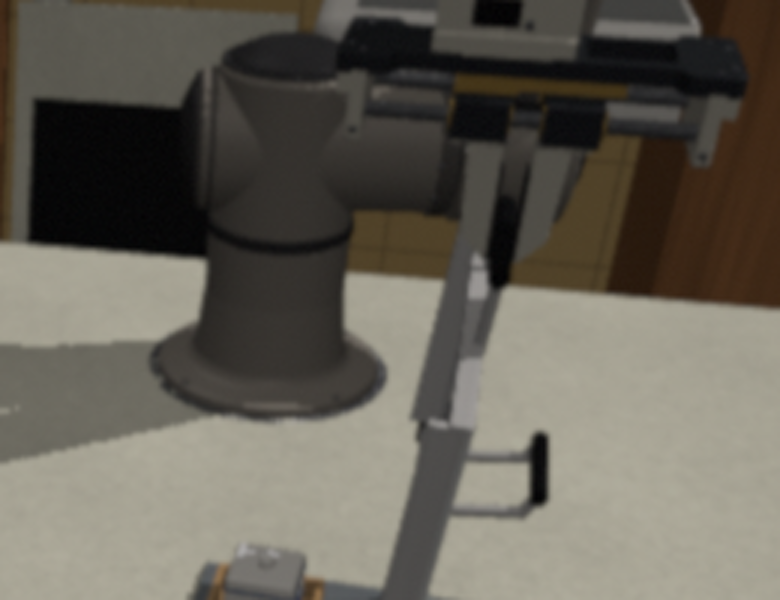

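Emit:
jog_arm(plan=[0,0,0,0,0,-2.73,-1,0,0,0,0.38,0,-5.43,-1,0,0,0,1.18,0,-8.03,-1,0,0,0,2.35,0,-10.5,-1,0,0,0,3.88,0,-12.75,-1,0,0,0,5.73,0,-14.76,-1,0,0,0,7.86,0,-16.46,-1,0,0,0,10.22,0,-17.83,-1,0,0,0,12.76,0,-18.83,-1,0,0,0,15,0,-19.4,-1])

```text
time: 44.85
tool_pos: [0.5108, -0.039, 0.1865]
tool_rot: [2.164, 1.569, -2.596]
contact_force: [-0.4, -0.5, -1.2]
opening: 0.0109
```

```bash
python3 - <<'E'
from h import *
st()
cam("scene","s32",(250,80,510,280),3)
E
```

```text
t 44.85 pos [ 0.5108 -0.039   0.1865] F [-0.4 -0.5 -1.2] op 0.0109 q [-0.23  0.36  1.62 -0.    1.17 -1.75]
[[-0.002 -0.999  0.048]
 [-0.001  0.048  0.999]
 [-1.     0.002 -0.001]]
```

View pics/s32.png

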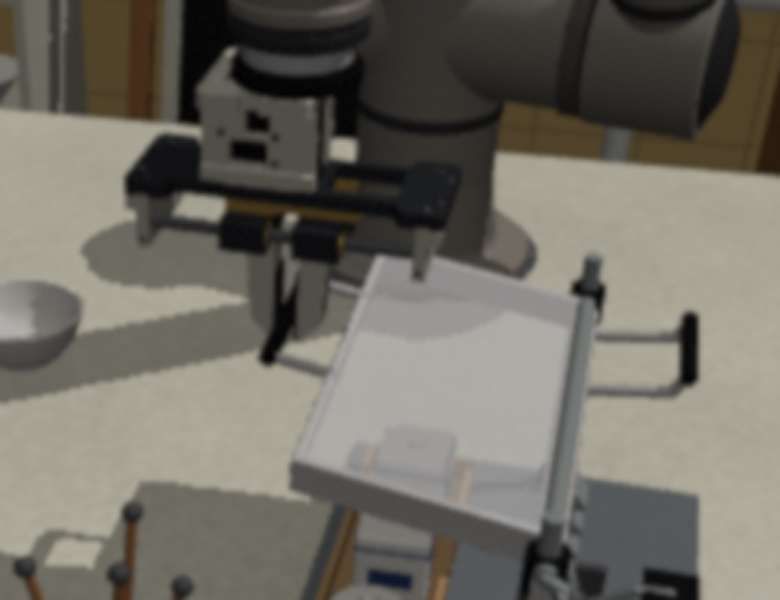

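Emit:
jog_arm(plan=[0,0,0,1.2,0,-0.1,-1,0,0,0,2.2,0,-0.15,-1,0,0,0,2.8,0,-0.2,-1,0,0,0,2.8,0,-0.2,-1,0,0,0,2.8,0,-0.2,-0.45,0,0,0,2.8,0,-0.2,-0.45,0,0,0,2.8,0,-0.2,-0.45,0,0,0,0,0,-0.2,-0.45,0,0,0,-4,0,-0.2,-0.45,0,0,0,-8,0,-0.2,-0.45])

```text
time: 45.9
tool_pos: [0.5111, -0.0392, 0.2689]
tool_rot: [1.094, 1.57, 2.618]
contact_force: [1.3, -0.6, -0.1]
opening: 0.0256
```

```bash
python3 rail2.py; python3 - <<'E'
from h import *
st()
cam("scene","s33",(250,80,510,280),3)
P=tw(.056,.180,.076); print(P)
E
```

```text
(array([342.05357143, 230.375     ]), array([ 10,  24,  15,  32, 112], dtype=int32)) [342.1987908  229.86727091] [471.7001629 227.6398528]
(array([343.52991453, 198.36752137]), array([ 11,  34,  16,  31, 117], dtype=int32))
t 45.95 pos [ 0.5139 -0.0398  0.2763] F [ 1.8 -1.6  5.6] op 0.0252 q [-0.23  0.28  1.47  0.    1.38 -1.75]
[[ 0.011 -0.999  0.047]
 [-0.002  0.047  0.999]
 [-1.    -0.011 -0.002]]
[0.59144926 0.21704105 0.076     ]
```

View pics/s33.png

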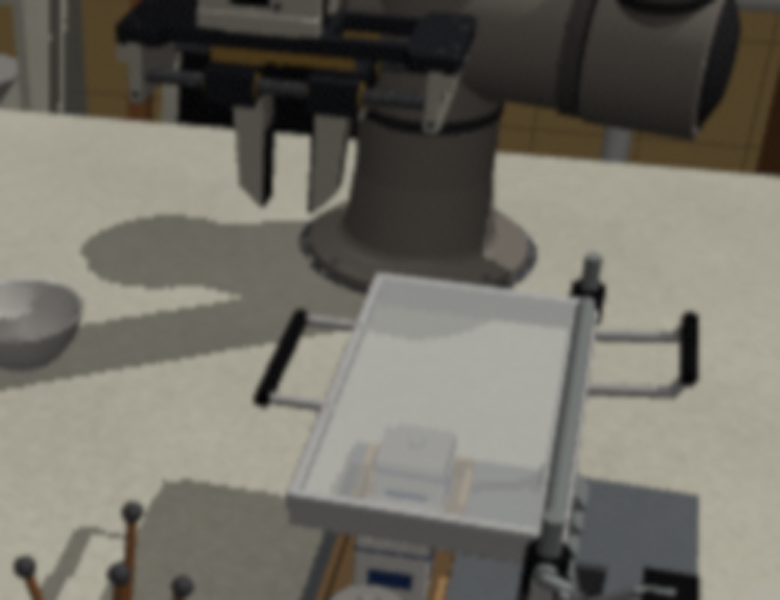

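```bash
python3 - <<'E'
from h import *
st()
P=tw(.050,.180,.076); print(P)
go(P+[0,0,.16],down(W)); 
c=cam("scene"); from rail2 import blob; print(blob(c["image"],325,150,362,240))
E
```

```text
t 46.0 pos [ 0.5139 -0.0398  0.2735] F [ 0.7 -0.4 -0.1] op 0.025 q [-0.23  0.28  1.48  0.    1.37 -1.75]
[[ 0.011 -0.999  0.047]
 [-0.002  0.047  0.999]
 [-1.    -0.011 -0.002]]
[0.58545646 0.21733493 0.076     ]
TURN [90.1  0.4  0.6] SHIFT [ 3.77 -5.9  26.02] dist mm 270 rot 90
(array([343.49137931, 198.36206897]), array([ 11,  34,  16,  30, 116], dtype=int32))
```

Emit:
jog_arm(plan=[8.5,0,0,-2,-0.5,2,-0.6,17,0,0,-3,-1.2,5,-1,25.5,0,0,-3,-2,8,-1,34,0,0,-3,-2.7,11,-1,42.5,0,0,-3,-3.4,14,-1,51,0,0,-3,-4,17,-1,59.5,0,0,-3,-4.7,20,-1,68,0,0,-2,-5.3,23,-1,76.5,0,0,0,-5.9,26,-1,85,0,0,1,-5.9,26,-1])

```text
time: 47.05
tool_pos: [0.5816, 0.2208, 0.2541]
tool_rot: [3.02, 1.566, 3.057]
contact_force: [-0.2, -0.1, -0.0]
opening: 0.0002
```

```bash
python3 - <<'E'
from h import *
st()
P=tw(.050,.180,.076)
ty=np.array([-np.sin(W),np.cos(W),0])
go(P+[0,0,.06],down(W,.2*ty))
c=cam("scene"); from rail2 import blob; print(blob(c["image"],325,150,362,240))
E
```

```text
t 47.05 pos [0.5816 0.2208 0.2541] F [-0.2 -0.1 -0. ] op 0.0002 q [0.24 0.51 1.18 0.   1.45 0.2 ]
[[-0.005 -0.038  0.999]
 [ 0.     0.999  0.038]
 [-1.     0.001 -0.005]]
TURN [ 4.9 11.2  0.5] SHIFT [11.8  -0.37  0.42] dist mm 118 rot 12
(array([343.40740741, 198.52777778]), array([ 11,  34,  15,  30, 108], dtype=int32))
```

Emit:
jog_arm(plan=[4.9,5,0,3,-0.37,0.4,-1,4.9,11.2,0.5,6,-0.37,0.4,-1,4.9,11.2,0.5,10,-0.37,0.4,-1,4.9,11.2,0.5,11.8,-0.37,0.4,-1,4.9,11.2,0.5,11.8,-0.37,0.4,-1,4.9,11.2,0.5,11.8,-0.37,0.4,-1])

```text
time: 47.7
tool_pos: [0.5869, 0.2136, 0.1402]
tool_rot: [3.138, 1.375, 3.093]
contact_force: [0.1, 0.2, 0.7]
opening: 0.0004
```

```bash
python3 - <<'E'
from h import *
st()
P=tw(.050,.180,.076); print(P)
c=cam("scene","s34",(320,80,580,280),3); from rail2 import blob; print(blob(c["image"],325,150,362,240))
cam("top","t12",(150,140,350,340),3)
E
```

```text
t 47.7 pos [0.5869 0.2136 0.1402] F [0.1 0.2 0.7] op 0.0004 q [0.2  0.71 1.16 0.05 1.46 0.24]
[[-0.194  0.045  0.98 ]
 [ 0.009  0.999 -0.044]
 [-0.981  0.001 -0.195]]
[0.58545646 0.21733493 0.076     ]
(array([343.38211382, 198.4796748 ]), array([ 11,  34,  15,  30, 123], dtype=int32))
```

View pics/s34.png

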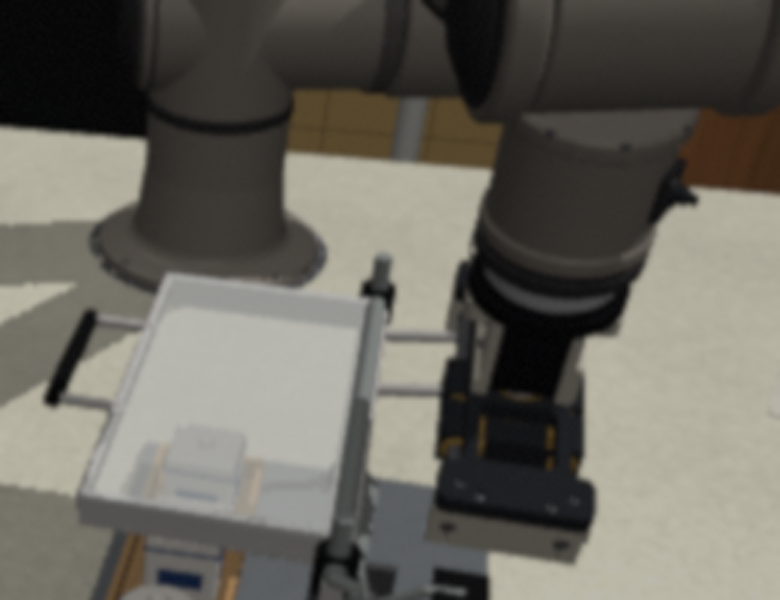

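View pics/t12.png

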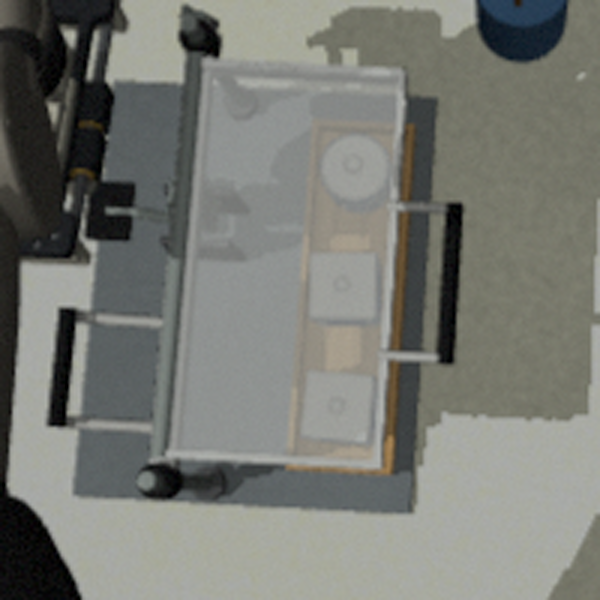

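Emit:
jog_arm(plan=[0,0,0,2,0.35,0.4,-1,0,0,0,4,0.35,0.8,-1,0,0,0,5.2,0.35,1.03,-1,0,0,0,6,0.35,1.2,-1,0,0,0,6,0.35,1.2,-1])

```text
time: 48.3
tool_pos: [0.5869, 0.2172, 0.0784]
tool_rot: [3.14, 1.375, 3.094]
contact_force: [0.0, -0.2, -0.6]
opening: 0.0003
```

```bash
python3 - <<'E'
from h import *
st()
c=cam("scene","s35",(320,130,580,330),3)
E
```

```text
t 48.3 pos [0.5869 0.2172 0.0784] F [ 0.  -0.2 -0.6] op 0.0003 q [0.21 0.77 1.22 0.05 1.34 0.24]
[[-0.195  0.046  0.98 ]
 [ 0.009  0.999 -0.045]
 [-0.981  0.    -0.195]]
```

View pics/s35.png

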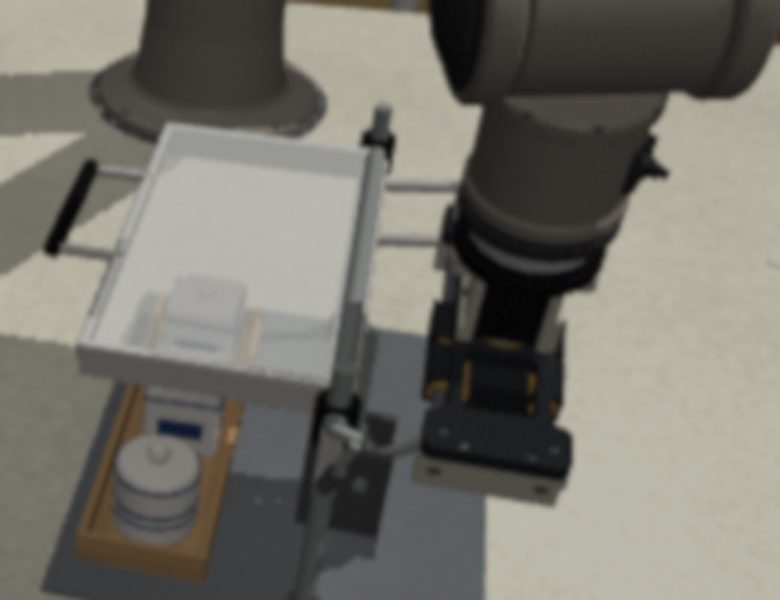

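Emit:
jog_arm(plan=[0,0,0,0.6,0,0.12,-1,0,0,0,1.2,0,0.24,-1,0,0,0,1.8,0.1,0.36,-1,0,0,0,2.3,0.2,0.46,-1,0,0,0,2.5,0.2,0.5,-1])

```text
time: 48.85
tool_pos: [0.5875, 0.2198, 0.0529]
tool_rot: [3.136, 1.376, 3.09]
contact_force: [1.5, 3.6, 1.9]
opening: 0.0006
```

```bash
python3 - <<'E'
from h import *
st()
c=cam("scene","s36",(320,130,580,330),3); from rail2 import blob; print(blob(c["image"],325,150,362,250))
E
```

```text
t 48.85 pos [0.5875 0.2198 0.0529] F [1.5 3.6 1.9] op 0.0006 q [0.21 0.8  1.24 0.05 1.29 0.24]
[[-0.193  0.046  0.98 ]
 [ 0.01   0.999 -0.045]
 [-0.981  0.001 -0.194]]
(array([343.12605042, 210.25210084]), array([ 11,  46,  15,  31, 119], dtype=int32))
```

View pics/s36.png

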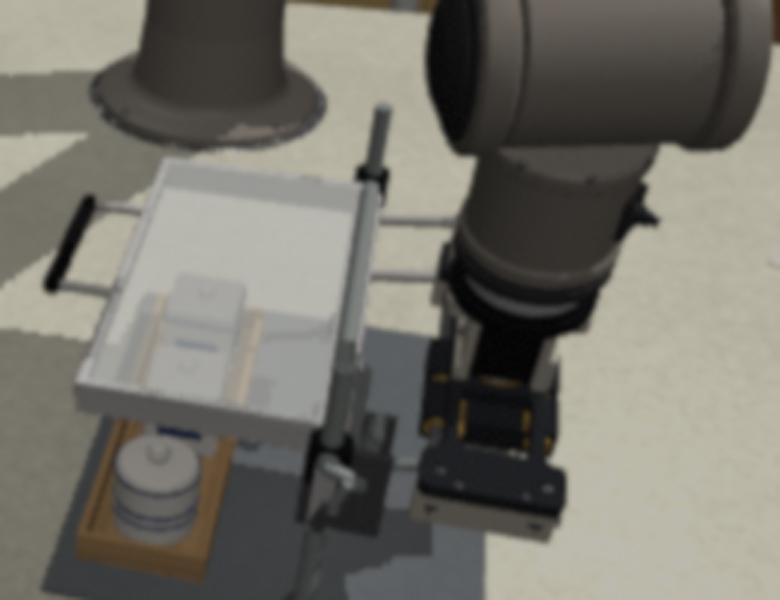

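Emit:
jog_arm(plan=[0,0,0,0.1,0,0.02,-1,0,0,0,0.1,0,0.02,-1,0,0,0,0.1,0,0.02,-1,0,0,0,0.1,0,0.02,-1,0,0,0,0.1,0,0.02,-1,0,0,0,0.1,0,0.02,-1,0,0,0,0.1,0,0.02,-1,0,0,0,0.1,0,0.02,-1])

```text
time: 49.7
tool_pos: [0.5873, 0.2193, 0.0521]
tool_rot: [3.139, 1.375, 3.093]
contact_force: [1.1, 4.4, 2.1]
opening: 0.0008
```

```bash
python3 - <<'E'
from h import *
st()
c=cam("scene","s37",(320,130,580,330),3); from rail2 import blob; print(blob(c["image"],325,150,362,260))
E
```

```text
t 49.7 pos [0.5873 0.2193 0.0521] F [1.1 4.4 2.1] op 0.0008 q [0.21 0.8  1.24 0.05 1.29 0.24]
[[-0.194  0.046  0.98 ]
 [ 0.009  0.999 -0.045]
 [-0.981  0.001 -0.194]]
(array([341.85046729, 230.94392523]), array([ 10,  65,  15,  31, 107], dtype=int32))
```

View pics/s37.png

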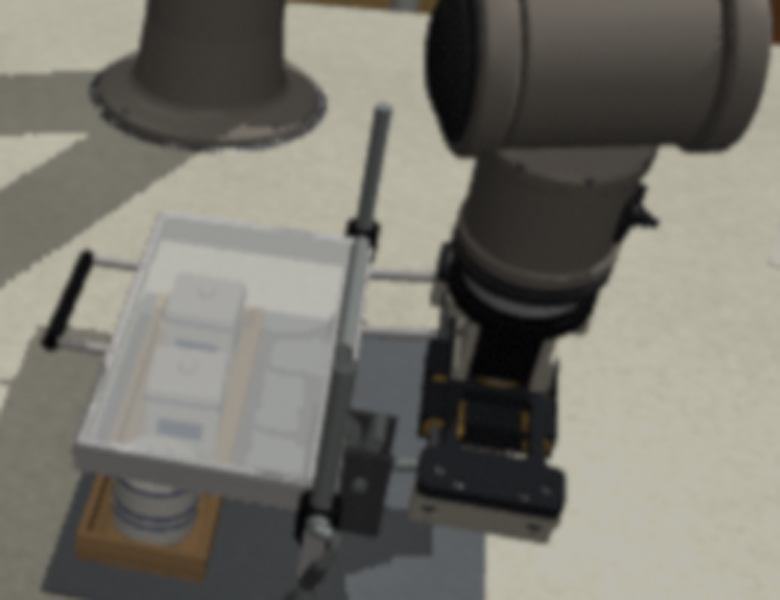

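Emit:
jog_arm(plan=[0,0,0,-0.5,0,-0.1,-1,0,0,0,-2,0,-0.4,-1,0,0,0,-5,0,-1,-1,0,0,0,-10,0,-2,-1,0,0,0,-15,0,-3,-1,0,0,0,-20,4,-3.5,-1,0,0,0,-22,9,-3.5,-1,0,0,0,-22,14,-3.5,-1,0,0,0,-22,18,-3.5,-1,0,0,0,-22,18,-3.5,-1])

```text
time: 50.75
tool_pos: [0.6021, 0.4033, 0.2738]
tool_rot: [-3.141, 1.374, 3.101]
contact_force: [-0.7, -1.0, -1.4]
opening: 0.0001
```

```bash
python3 - <<'E'
from h import *
st()
c=cam("scene","s38",(110,120,510,340),2); from rail2 import blob; print(blob(c["image"],325,150,362,260))
cam("top","t13",(150,120,550,340),2)
E
```

```text
t 50.75 pos [0.6021 0.4033 0.2738] F [-0.7 -1.  -1.4] op 0.0001 q [0.44 0.89 0.45 0.1  1.98 0.52]
[[-0.196  0.041  0.98 ]
 [ 0.008  0.999 -0.04 ]
 [-0.981 -0.    -0.196]]
(array([342.16666667, 230.09848485]), array([ 10,  64,  15,  32, 132], dtype=int32))
```

View pics/s38.png

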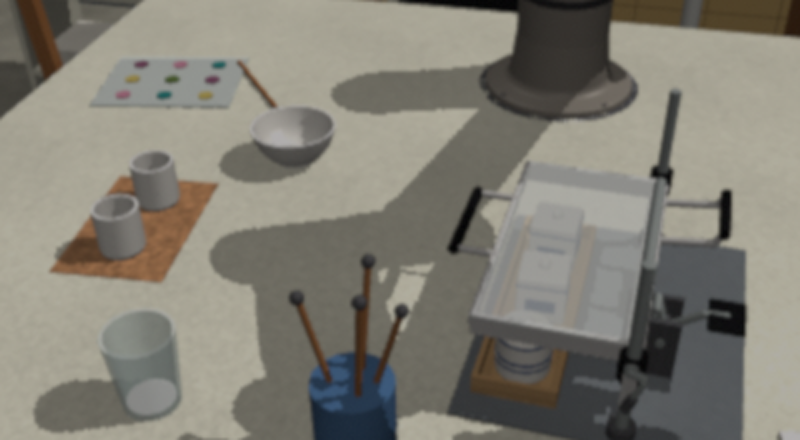

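View pics/t13.png

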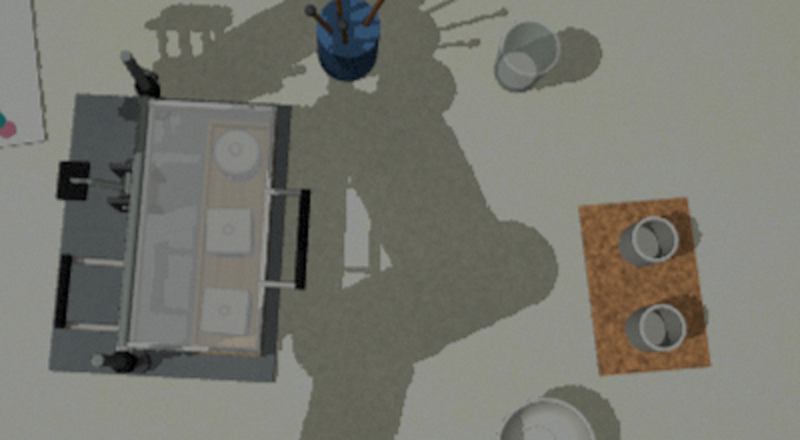

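```bash
python3 - <<'E'
from cell import robot
print(robot.hand_in())
E
```

```text
the job is handed in; nothing more can be done
None
```

The job is done and handed in at about 51 s of the 208 s allowed; the hand-in reports no verdict, so I can't say how it was judged.

**What I did**
- I lifted the cover by its handle to the top notch and flipped it open by the grip bar.
- I stood both cups on the cork mat.
- Three pieces were on the table: two boxes and one jar. I stood them in the tray at about x = −90, 0 and +90 mm. The jar had been knocked about 35 mm aside before I reached it, so I found it again before gripping.
- I swung the cover shut at the top notch, then pressed the pawl pad until the rail was all the way down, and drew the arm clear.

**Last checks**
- **Tray pieces:** both cameras put them within about 4 mm of the tray's centre line and upright.
- **Rail and cover:** after lowering, the grip bar was back at its starting pixel within about 0.3 px, which is rail down and cover shut.
- **Pawl and arm:** the thumb pad looked sprung back, and the robot touched nothing.
- **Cups and bystanders:** by eye, both cups were upright well inside the mat. The bowl, brush pot and tumbler were where they started.

**One disagreement:** just after closing at the top notch, the grip bar read about 1.2 px (roughly 3 mm) higher than before opening. As a cover angle that is about 0.016 rad, well under the 0.1 limit. It was gone once the rail was down.

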